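# Fit a spare amplifier card in the rig's mainframe

### The arm

A 6-joint arm with a two-finger parallel gripper is mounted at the origin on the work surface. World frame = base frame: x ahead of the robot, y to its left, z up, the work surface at z = 0. Lengths are in m, angles in rad, forces in N, time in s.
With the tool pointing down it reaches from about 0.375 to 0.825 m from the base axis. Payload 5.5 kg.
Tool frame: the origin (TCP) lies at the centre of the arm's flange, where the gripper is bolted on; the fingertips stand 173 mm ahead of it and the grasp point (between the pads) lies 155 mm ahead of it; z points along the fingers, y is the line along which they close (so a half turn about z gives the same grasp; the last joint's range is limited). The gripper opens to 85 mm and grips with 20 to 120 N. Pads are 22 mm wide; open, the fingers measure 114 mm over their backs; the gripper's body (76 mm by 85 mm) begins 54 mm behind the grasp point. The pads swing forward as they close: fully open they stand 13 mm farther back than shut.
Start: joints at [1.196, 0.314, -0.047, 1.21, 0, 1.571], TCP at [0.22, 0.558, 0.405] pointing down, gripper open.
Joint ranges: [-2.67, 2.67], [-0.69, 1.73], [-1.03, 1.25], [-2.08, 2.16], [-1.42, 1.45], [-3.14, 3.14]. Speed limits (rad/s): [2.39, 2.39, 3.01, 3.14, 3.14, 3.14].

### API

Orientations are given as a unit quaternion [w, x, y, z].
In Python, from station import bot gives the robot as it stands.
- The arm moves only by the shell command python3 nudge.py 'ROWS' [OPENING]. ROWS is a JSON object whose key "deltas" holds a list of rows, 1 to 10 of them, each of 6 numbers: dx, dy, dz in m, then a rotation vector rx, ry, rz in rad; each row is the pose to reach, as a shift and turn from the pose commanded when the command began, along the tool's axes at that moment; what a row does not reach only later rows make up. A row lasts 1/10 s, in which the tool goes at most 0.05 m and 0.15 rad, less where a joint would pass 70% of its speed; a pose out of reach is approached as far as the arm can. OPENING is the finger opening in m, set as the command begins (- or left out keeps the last). The fingers move at their own pace and stop on an object; the grip force is fixed at half the most. Time passes only in rows, so rows that do not move let the fingers close. It prints the time, the measured TCP pose, the force, the opening and the grip force at its end. Input that does not fit is refused with a message, and nothing moves.
- bot.get_state(): the state, without advancing time (a new reading comes with each control period).
- bot.read_camera(name): name is "scene" or "top"; returns the picture (384x512x3 uint8, blue, green, red); there is no depth.
- bot.calibration(name): a dict with "camera_matrix" (3x3 intrinsics, pixels), "extrinsics" (4x4, takes a point from camera to world coordinates). Camera axes: x right, y down, z forward; pixel columns grow to the right and rows downward; lengths in m; the calibration is good to about 2 mm. A picture is of the moment at which its call begins. calibration takes no time and is no camera call.
- bot.hand_in(): hands the job in; it is judged then, once.
The state is a dict: "clock": time; "q": joint angles; "qvel": joint speeds; "joint_efforts": joint torques, N m; "eef_pos": TCP position; "orientation": TCP orientation; "ft_force": force on the tool from outside, world axes, zero at the start; "ft_torque": the same for the moment, N m; "gripper_width": finger opening in m; "grip_force": force on a finger pad.
Only numpy, scipy, OpenCV 4.12 (cv2) and the standard library are available. Lean on these libraries where they do the work, as an engineer would, in place of code of your own. Each camera call takes 0.05 s, during which the arm holds its last target. There are 200 camera calls.

### The job

Press the mainframe's latch and let its cover spring fully open by itself, without touching the cover. Then slide the loose amplifier card, down into the guides of the empty slot, components facing the same way as on its neighbours, and press it fully home in its connector (it lies flat now: the sloped card stand is there for changing your hold on it). Let go of it, leave the cover up, and do not disturb the other things on the bench.

Things in the scene. Friction and masses are not known exactly. Their poses are not given: they have to be found in the camera images.
- card: Loose amplifier card, 0.12 kg, starts lying flat, components up. x points from grip rail to connector edge, y along the rail, z out of the component side; origin in the middle of its 88 x 90 mm flat back. In mm: green board x -30..44, y +-45, z 0..4; black grip rail x -44..-30, y +-44, z 0..10; steel shield can x -2..34, y +-22, z 4..22. Small painted parts reach z 13.
- card_edge (a point): Middle of the card's connector edge, card x 44, z 2 mm. Axes as the card's.
- card_grip (a point): Centre of the grip rail, card x -37, z 5 mm. It is held across its 10 mm thickness (card z) to put the card in a slot.
- card_can (a point): Centre of the top face of the shield can, card x 16, z 22 mm. The can is 44 mm across card y.
- mainframe: Fixed grey instrument with a card cage, 160 (x) x 196 (y) x 112 mm shut. Origin: underside, below the middle of the cage; x points away from its front panel. Cage inside x +-49, y +-94, rim at z 108, walls 4 mm. Front bay x -105..-53, top at z 98. Four slots at y -60, -20, 20, 60; three hold cards, one is empty.
- cover (a joint): Sprung cover of the cage, a 102 x 196 x 4 mm plate hinged at its far edge. 0 = shut (held by the latch), about 1.85 rad = fully open, up and leaning back. Pressing the latch lets it spring open in about half a second and it stays up; its front edge swings up and back on a 103 mm radius about cover_hinge.
- cover_hinge (a point): Middle of the cover's hinge line, mainframe x 53, z 110 mm; the line runs along the mainframe's y.
- latch (a joint): Rocking push latch in front of the cover's front edge. 0 = at rest, 0.3 rad = pressed to its stop; it lets the cover go at about 0.22 rad, that is with latch_pad pressed down about 8 mm (stop at 12 mm), force about 3 to 4 N. Springs back.
- latch_pad (a point): Where to press: top of the latch's black 40 x 30 mm pad near its front end, mainframe x -87, y 0, z 118 mm; press straight down. Its axes turn with the latch and at rest are the mainframe's.
- slot_free: The empty slot: white nylon guides at both ends (x) and a black edge connector below. Origin: at the cage's underside, in the slot's middle plane; axes as the mainframe's. Grooves 6.4 mm wide (y) for the 4 mm board, bottoms at x +-46.5, flared mouths at z 80. The card goes in with its x straight down and its z along slot_free's +y, as the cards in the other slots.
- slot_seat (a point): Floor of the empty slot's connector, z 14 mm: card_edge lies here when the card is fully home (rail centre then at z 95, y +3 mm of the slot). A sprung contact holds a card that is only let fall 5 to 8 mm above the floor; it must be pressed the rest of the way, with up to about 10 N.
- slot_b: Slot with a fitted, fixed card, the same as the loose one (rail y -2..8, z 88..102, can y 2..20, z 24..60 mm). Origin and axes as slot_free's.
- slot_c: As slot_b.
- slot_d: As slot_b.
- stand: Fixed aluminium card stand: base 100 x 84 x 6 mm with a sloped rest 70 wide, 50 mm long, and a ledge at its foot. Origin: underside, 15 mm +x of the base's middle. The rest leans 40 degrees from vertical towards -x; a card stands in it on its connector edge, back on the rest, components facing +x and up, rail highest and free on both sides.
- stand_rest (a point): Middle of the inner corner of ledge and rest, stand x 25, z 20 mm; axes as the stand's. The rest's face rises from here along (-0.643, 0, 0.766), its outward normal is (0.766, 0, 0.643); the ledge runs 17 mm out along the normal to a 4 mm lip. The back of the card's connector edge belongs in this corner.
- air_can: Black spray can, 58 mm diameter, 190 mm tall, upright; origin under its centre. Leave alone.
- reagent: Amber jar with red cap, 54 mm diameter, 100 mm tall, upright; origin under its centre. Leave alone.
- tape: Roll of tape, 76 mm diameter, 18 mm high, lying flat; origin under its centre. Leave alone.
- dish: Covered glass culture dish, 60 mm diameter, 16 mm high; origin under its centre. Leave alone.
- driver: Small screwdriver, 130 mm long, lying along its x; origin on the bench under its middle. Leave alone.
- headstage: Small aluminium headstage box, 60 x 30 x 20 mm, with a 12 mm plug at -x and an 8 mm socket at +x; origin under its centre. Leave alone.
- spare_board: Bare spare circuit board, 50 x 80 x 5 mm with parts up to 14 mm, no shield can and no rail; origin under its centre. Leave alone.

How it is judged:
On the way:
1. the latch has been pressed and the cover has sprung fully open by itself (value of joint cover above 1.6 rad), for 0.2 s.
At the end, for the whole second after the job is handed in: Cover open beyond 1.6 rad; card upright in the free slot (within 0.06 rad, turned within 0.08 rad), components facing slot_free's +y, edge centre within 4 mm sideways of slot_seat and no more than 2.5 mm above it; card at rest and released (value of joint cover above 1.6 rad and z of card_edge in the frame of slot_seat below 0.0025 m and horizontal distance between card_edge and slot_seat below 0.004 m and angle between the x axis of card and the z axis of slot_free, either way round below 0.06 rad and angle between the z axis of card and the y axis of slot_free, either way round below 0.08 rad and y of card_can in the frame of slot_free above 0.01 m and linear speed of card below 0.02 m/s); the robot touches nothing.
It fails at once if the robot touches the cover (more than 1 N) (contact force between any of the fingers, the arm and cover above 1 N).
It fails at once if one of the other things on the bench is shifted by more than 20 mm (distance of any of air_can, reagent, tape, dish, driver, headstage, spare_board from where it was at the start of the episode above 0.02 m).
It also fails if it takes over 67 s, if anything falls off the work surface, if the arm or the gripper's body presses on something with over 40 N, if the wrist force passes 120 N, or if a joint passes its speed limit or range.

## Working session

There is one attempt and no reset: what is moved stays moved. The work goes in short steps, Python scripts to look and compute and a shell command to move; the robot and the scene stay as the last step left them, time stands still between calls to the robot, and variables do not carry over. Pictures are saved under pics/ and viewed, at most 10 in all, crops included, and the job is handed in when it is done.

```bash
ls; mkdir -p pics
python3 - <<'E'
from station import bot
import cv2,numpy as np
for n in("top","scene"):
    im=bot.read_camera(n);cv2.imwrite(f"pics/{n}0.png",im);c=bot.calibration(n);print(n,np.round(c["camera_matrix"],1).tolist(),np.round(c["extrinsics"],4).tolist())
    cv2.imwrite(f"pics/{n}0b.png",cv2.resize(im,(800,600),interpolation=cv2.INTER_CUBIC))
s=bot.get_state();print(s)
E
```

```text
nudge.py
pics
station.py
top [[449.2, 0.0, 256.8], [0.0, 449.2, 188.5], [0.0, 0.0, 1.0]] [[0.0273, -0.9901, 0.1375, 0.3631], [-0.9994, -0.0297, -0.016, 0.0132], [0.0199, -0.137, -0.9904, 1.2295], [0.0, 0.0, 0.0, 1.0]]
scene [[487.7, 0.0, 251.6], [0.0, 487.7, 187.9], [0.0, 0.0, 1.0]] [[0.8404, 0.4497, -0.3025, 0.9667], [0.5419, -0.7056, 0.4565, -0.6771], [-0.0081, -0.5476, -0.8367, 1.3487], [0.0, 0.0, 0.0, 1.0]]
{'clock': 0.1, 'q': array([ 1.19598627e+00,  3.14157765e-01, -4.79492794e-02,  1.21022531e+00,
       -6.01693801e-06,  1.57081383e+00]), 'qvel': array([-2.03200644e-04, -1.90415113e-03,  3.52975666e-03, -1.95095235e-03,
        1.90501313e-05,  6.79431812e-04]), 'joint_efforts': array([ 1.17329128e-04, -5.40769422e+01,  3.40541518e+01,  1.12012908e-02,
        1.89624018e-05, -1.39667281e-05]), 'eef_pos': array([0.21956679, 0.55811323, 0.40393219]), 'orientation': array([-1.40125995e-04,  1.86318529e-01,  9.82489092e-01, -7.55127076e-04]), 'ft_force': array([0.69376141, 0.35274646, 0.11039277]), 'ft_torque': array([0.00020884, 0.01750778, 0.02745388]), 'grip_force': 0.0, 'gripper_width': 0.08515810804908822}
```
View pics/top0b.png

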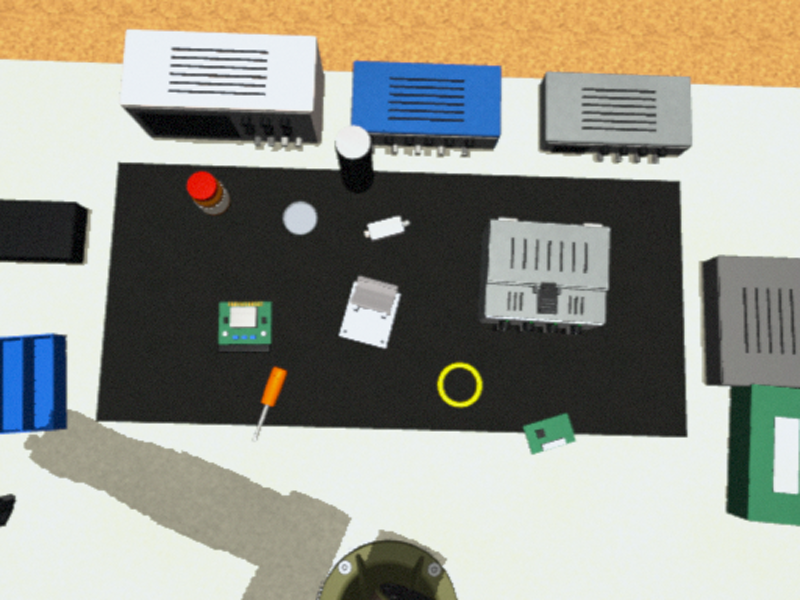

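View pics/scene0b.png

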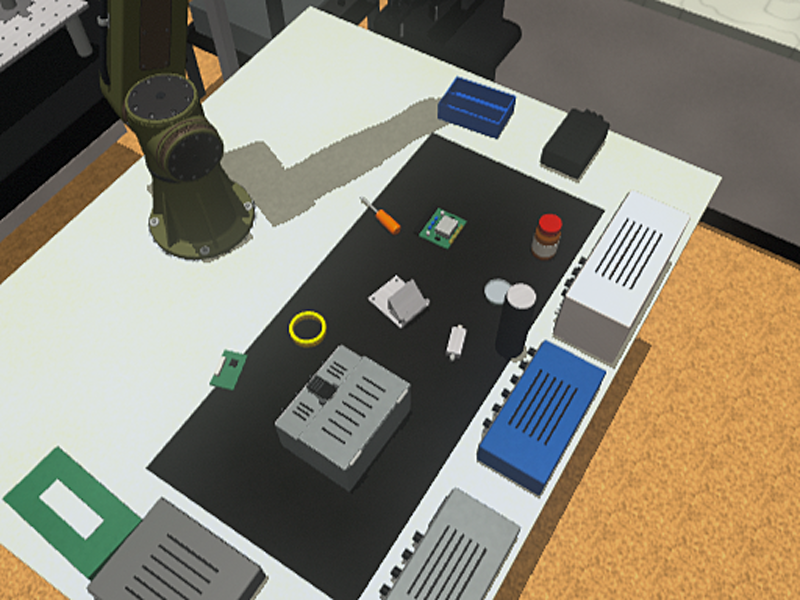

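The top view shows the card at about (245,328), rail towards the robot. The stand is at (370,310) with its rest on the far side, and the mainframe is at (547,275) with its front and latch facing the robot. The next step is enlarged crops for corner fits.

Run:
```python
import cv2,numpy as np
t=cv2.imread("pics/top0.png");s=cv2.imread("pics/scene0.png")
def crop(im,x,y,w,h,k):
    c=cv2.resize(im[y:y+h,x:x+w],None,fx=k,fy=k,interpolation=cv2.INTER_CUBIC)
    for i in range(0,w,10):cv2.putText(c,str(x+i),(i*k,8),0,.3,(0,0,255),1);cv2.line(c,(i*k,9),(i*k,14),(0,0,255),1)
    for j in range(10,h,10):cv2.putText(c,str(y+j),(0,j*k+3),0,.3,(0,0,255),1);cv2.line(c,(20,j*k),(26,j*k),(0,0,255),1)
    return c
m=np.zeros((600,800,3),np.uint8)
m[:300,:300]=crop(t,132,184,50,50,6); m[:300,300:600]=crop(t,210,172,50,50,6)
m[300:,:300]=crop(s,260,125,50,50,6); m[300:,300:600]=crop(s,230,168,50,50,6)
cv2.imwrite("pics/m1.png",m)
m=np.zeros((600,800,3),np.uint8)
m[:400,:400]=crop(t,300,130,100,80,4)[:,:,:][:400]if 0 else cv2.copyMakeBorder(crop(t,300,132,100,90,4),0,40,0,0,0)
m[:440,400:]=crop(s,170,212,100,110,4)
cv2.imwrite("pics/m2.png",m)
```

View pics/m1.png

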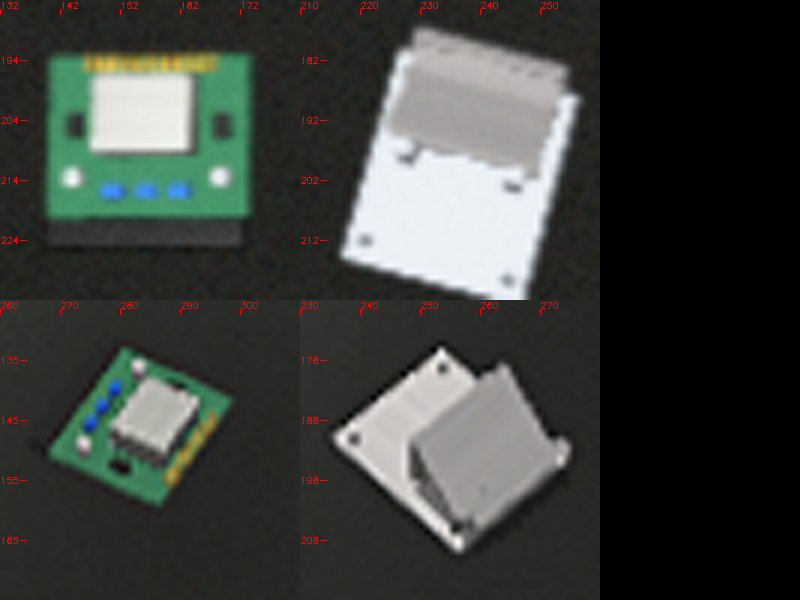

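View pics/m2.png

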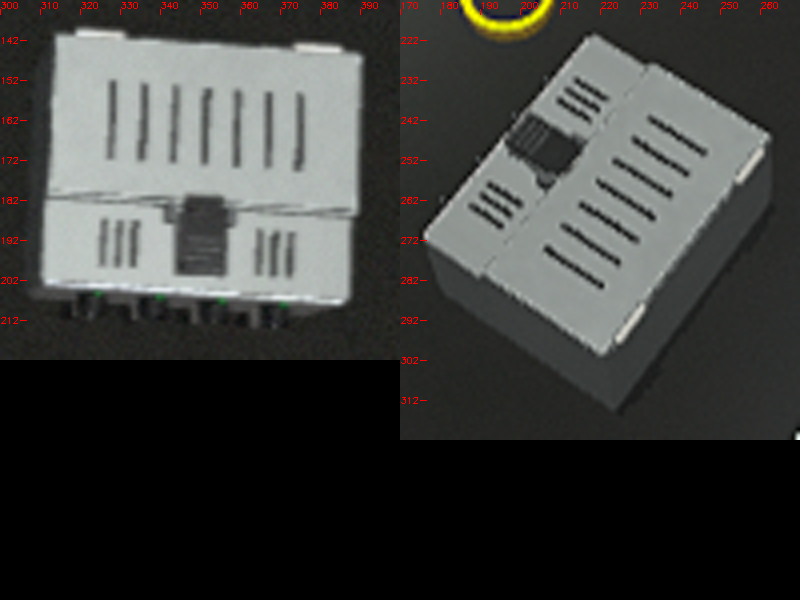

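The crops give clean corners for the card, the stand and the mainframe in both views (card board corners at about (140,193) and (174,193) in top). I'll fit the poses from those.

```bash
cat > h.py <<'E'
from station import bot
import numpy as np
from scipy.optimize import least_squares
from scipy.spatial.transform import Rotation as R
CAL={n:bot.calibration(n) for n in("top","scene")}
def proj(n,P):
    c=CAL[n];E=np.array(c["extrinsics"]);p=(np.atleast_2d(P)-E[:3,3])@E[:3,:3];p=p@np.array(c["camera_matrix"]).T
    return p[:,:2]/p[:,2:]
def w(pose,P):  # pose x,y,yaw ; P mm -> world
    return R.from_euler("z",pose[2]).apply(np.atleast_2d(P)/1000.)+[pose[0],pose[1],0]
def fit(obs,x0):
    f=lambda p:np.concatenate([(proj(n,w(p,np.array(M,float)))-U).ravel() for n,M,U in obs])
    r=least_squares(f,x0,loss="soft_l1");return r.x,f(r.x).reshape(-1,2)
def uv(U,x,y,k):return (np.array(U,float)+.5)/k-.5+[x,y]
def rel(pos,Rm):  # shift and rotvec in the present tool axes to reach TCP pos, rotation Rm
    s=bot.get_state();q=s["orientation"];T=R.from_quat([q[1],q[2],q[3],q[0]])
    return np.round(T.inv().apply(np.array(pos)-s["eef_pos"]),4).tolist(),np.round((T.inv()*Rm).as_rotvec(),4).tolist()
E
python3 - <<'E'
from h import *
o=[("top",[(44,45,4),(44,-45,4),(-44,44,10),(-44,-44,10),(34,22,22),(34,-22,22),(-2,22,22),(-2,-22,22)],uv([(49,56),(251,56),(49,246),(241,246),(90,73),(191,73),(90,152),(191,152)],132,184,6)),
("scene",[(44,45,4),(44,-45,4),(-30,45,4),(-30,-45,4),(-2,22,22),(34,22,22),(34,-22,22),(-2,-22,22)],uv([(232,100),(160,205),(123,47),(49,153),(147,78),(199,103),(163,148),(112,125)],260,125,6))]
s=[("top",[(-65,42,6),(35,-42,6),(35,42,6)],uv([(42,260),(280,97),(102,50)],210,172,6)),
("scene",[(-65,-42,6),(-65,42,6),(35,-42,6),(-7.1,35,58.3),(-7.1,-35,58.3)],uv([(34,136),(141,48),(160,250),(205,67),(110,140)],230,168,6))]
m=[("top",[(53,98,112),(53,-98,112),(-105,98,98),(-105,-98,98),(-50,98,112),(-50,-98,112)],uv([(57,34),(363,54),(43,283),(348,302),(47,197),(357,214)],300,132,4)),
("scene",[(-105,98,98),(-105,-98,98),(53,98,112),(53,-98,112),(-50,98,112),(-50,-98,112),(53,-98,0)],uv([(193,36),(25,236),(372,136),(204,355),(252,66),(82,278),(215,410)],170,212,4))]
for n,ob,x0 in(("card",o,(.36,.28,0)),("stand",s,(.4,.05,-.2)),("main",m,(.42,-.25,-.05))):
    for q in(ob,ob[:1],ob[1:]):
        p,r=fit(q,x0);print(n,np.round(p,4),np.round(np.abs(r).max(0),2),np.round(r.mean(0),2))
E
```

```text
card [0.4695 0.2652 0.036 ] [0.64 1.03] [ 0.06 -0.28]
card [0.4691 0.2656 0.0385] [0.59 0.43] [-0.  0.]
card [0.4706 0.2637 0.0302] [0.42 0.59] [ 0.   -0.01]
stand [ 0.5118  0.0441 -0.2306] [0.73 0.75] [-0.1  -0.36]
stand [ 0.5105  0.0445 -0.2367] [0.18 0.09] [-0.  0.]
stand [ 0.5131  0.0434 -0.2339] [0.5  0.41] [-0.01 -0.01]
main [ 0.5922 -0.2436 -0.0344] [0.97 1.95] [-0.11 -0.81]
main [ 0.5902 -0.243  -0.0343] [0.48 0.73] [-0.   -0.02]
main [ 0.5945 -0.2449 -0.0341] [0.6  1.13] [-0.01 -0.06]
```

```bash
cat >> h.py <<'E'
MAIN=(.5922,-.2436,-.0344);CARD=(.4693,.2650,.036);STAND=(.5118,.0441,-.2330)
def down(yaw,pitch=0):  # tool down, x at yaw+pi, y at yaw+90deg; pitch>0: tip points away (towards +x of yaw frame)
    return R.from_euler("z",yaw)*R.from_euler("y",-pitch)*R.from_matrix([[-1,0,0],[0,1,0],[0,0,-1]])
def tcp(grasp,Rm,d=.155):return np.array(grasp)-d*Rm.apply([0,0,1])
E
python3 - <<'E'
from h import *
p=w(MAIN,(-90,0,118))[0];print(p);print(rel([p[0],p[1],.33],down(MAIN[2])))
E
```

```text
[ 0.50225325 -0.24050461  0.118     ]
([-0.5554, -0.6396, 0.0749], [-0.0015, -0.0003, -0.3404])
```

```bash
python3 nudge.py '{"deltas": [[-0.29,-0.334,0,0,0,-0.17],[-0.29,-0.334,0,0,0,-0.34],[-0.29,-0.334,0,0,0,-0.34],[-0.29,-0.334,0,0,0,-0.34],[-0.29,-0.334,0,0,0,-0.34],[-0.29,-0.334,0,0,0,-0.34],[-0.29,-0.334,0,0,0,-0.34],[-0.29,-0.334,0,0,0,-0.34],[-0.29,-0.334,0,0,0,-0.34],[-0.29,-0.334,0,0,0,-0.34]]}' 0
python3 - <<'E'
from h import *
p=w(MAIN,(-90,0,118))[0];print(rel([p[0],p[1],.33],down(MAIN[2])))
E
```

```text
clock: 1.1
eef_pos: [0.368, 0.1374, 0.4046]
orientation: [0.0, 0.021, 1.0, -0.001]
ft_force: [0.2, 0.9, 0.1]
gripper_width: -0.0001
grip_force: 0.0
([-0.15, -0.3717, 0.0753], [-0.0017, 0.0003, -0.0078])
```

```bash
python3 nudge.py '{"deltas": [[-0.15,-0.372,0.06,0,0,-0.008],[-0.15,-0.372,0.06,0,0,-0.008],[-0.15,-0.372,0.06,0,0,-0.008],[-0.15,-0.372,0.06,0,0,-0.008],[-0.15,-0.372,0.06,0,0,-0.008],[-0.15,-0.372,0.06,0,0,-0.008],[-0.15,-0.372,0.06,0,0,-0.008],[-0.15,-0.372,0.06,0,0,-0.008],[-0.15,-0.372,0.06,0,0,-0.008],[-0.15,-0.372,0.06,0,0,-0.008]]}'
python3 - <<'E'
from h import *
p=w(MAIN,(-90,0,118))[0];print(rel([p[0],p[1],.295],down(MAIN[2])))
E
```

```text
clock: 2.1
eef_pos: [0.5043, -0.2362, 0.3436]
orientation: [-0.001, 0.014, 1.0, 0.001]
ft_force: [0.2, -0.7, -0.2]
gripper_width: -0.0001
grip_force: 0.0
([0.0018, -0.0044, 0.0486], [0.0012, -0.0017, 0.0059])
```

```bash
python3 nudge.py '{"deltas": [[0.002,-0.004,0.03,0,0,0.006],[0.002,-0.004,0.045,0,0,0.006],[0.002,-0.004,0.052,0,0,0.006],[0.002,-0.004,0.056,0,0,0.006],[0.002,-0.004,0.059,0,0,0.006],[0.002,-0.004,0.061,0,0,0.006],[0.002,-0.004,0.061,0,0,0.006],[0.002,-0.004,0.061,0,0,0.006]]}'
```

```text
clock: 2.9
eef_pos: [0.5021, -0.2394, 0.2841]
orientation: [0.0, 0.016, 1.0, 0.0]
ft_force: [-3.3, 2.4, 4.0]
gripper_width: -0.0003
grip_force: 2.4
```

```bash
python3 nudge.py '{"deltas": [[0,0,0.002,0,0,0],[0,0,0.004,0,0,0],[0,0,0.005,0,0,0],[0,0,0.005,0,0,0],[0,0,0.005,0,0,0],[0,0,0.005,0,0,0],[0,0,0.005,0,0,0]]}'
python3 - <<'E'
from h import *
import cv2
a=bot.read_camera("scene");t=bot.read_camera("top")
cv2.imwrite("pics/b.png",np.hstack([cv2.resize(a[190:340,140:290],None,fx=2.6,fy=2.6),cv2.resize(t[90:240,280:430],None,fx=2.6,fy=2.6)]))
E
```

```text
clock: 3.6
eef_pos: [0.5016, -0.2396, 0.2803]
orientation: [-0.0, 0.017, 1.0, -0.0]
ft_force: [-8.8, 4.5, 16.1]
gripper_width: 0.0001
grip_force: 9.5
```

View pics/b.png

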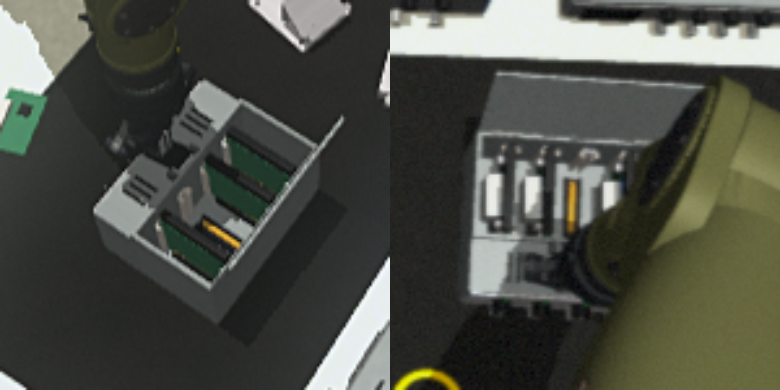

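The cover has sprung fully open. The free slot is the third from the left, at y = -20. Next I lift off and head for the card, logging joint angles to learn the arm's reach.

```bash
cat >> h.py <<'E'
import json
def log():
    s=bot.get_state();open("log.txt","a").write(json.dumps([list(s["q"]),list(s["eef_pos"]),list(s["orientation"])])+"\n")
E
python3 -c "from h import *;log()"
python3 nudge.py '{"deltas": [[0.01,0,-0.05,0,0,0],[0.01,0,-0.1,0,0,0],[0.01,0.05,-0.1,0,0,0],[0.01,0.5,-0.1,0,0,0],[0.01,0.5,-0.1,0,0,0],[0.01,0.5,-0.1,0,0,0],[0.01,0.5,-0.1,0,0,0],[0.01,0.5,-0.1,0,0,0],[0.01,0.5,-0.1,0,0,0],[0.01,0.5,-0.1,0,0,0]]}'
python3 - <<'E'
from h import *
log()
p=w(CARD,(16,0,80))[0];Rm=down(CARD[2],.35);print(rel(tcp(p,Rm),Rm),p,tcp(p,Rm))
E
```

```text
clock: 4.7
eef_pos: [0.5058, 0.1628, 0.3793]
orientation: [0.002, 0.017, 1.0, 0.0]
ft_force: [1.2, -0.4, 0.6]
gripper_width: -0.0003
grip_force: 0.0
([0.0774, 0.0983, 0.1535], [-0.0114, -0.3468, -0.0684]) [0.48528963 0.26557588 0.08      ] [0.43217491 0.26366292 0.22560277]
```

```bash
python3 nudge.py '{"deltas": [[0.04,0.05,0.05,0,-0.14,-0.03],[0.077,0.098,0.09,-0.01,-0.28,-0.06],[0.077,0.098,0.13,-0.01,-0.347,-0.068],[0.077,0.098,0.13,-0.01,-0.347,-0.068],[0.077,0.098,0.13,-0.01,-0.347,-0.068]]}' 0.085
python3 - <<'E'
from h import *
log()
L=[json.loads(l) for l in open("log.txt")]
for q,p,o in L:
    T=R.from_quat([o[1],o[2],o[3],o[0]]);z=T.apply([0,0,1]);r=np.hypot(p[0],p[1])
    print(np.round(q,3),round(r,4),round(p[2],4),np.round(z,3), round(np.arctan2(p[1],p[0]),3))
# planar model with q5~0: wrist = a0 + L1*(sin q2,cos q2)+..., tool pitch = q2-q3+q4
L.append([[1.196,.314,-.0479,1.2102,0,1.5708],[.21957,.55811,.40393],[0,.1863,.9825,0]])
def fk(q,k):
    a0,h,L1,x2,z2,d=k
    b=q[1]-q[2]; r=a0+L1*np.sin(q[1])+x2*np.cos(b)+z2*np.sin(b); z=h+L1*np.cos(q[1])-x2*np.sin(b)+z2*np.cos(b)
    A=R.from_euler("z",q[0]);B=R.from_euler("y",b)
    W=np.array([r,0,z])
    return A,B,W
def full(q,k):
    A,B,W=fk(q,k)
    return A.apply(W)+(A*B*R.from_euler("y",q[3])*R.from_euler("z",k[6]*q[4])).apply([k[5],0,0])
f=lambda k:np.concatenate([full(q,k)-p for q,p,o in L])
for s in(1,-1):
    g=lambda k:np.append(np.append(f(np.append(k,s)),[]),1e-3*(k-np.array([0,.3,.4,.3,0,.1])))
    r=least_squares(g,[0,.3,.4,.3,0,.1]);print(s,np.round(r.x,4),np.round(np.abs(f(np.append(r.x,s))).max(),4))
E
```

```text
clock: 5.2
eef_pos: [0.4284, 0.2613, 0.245]
orientation: [0.17, -0.02, 0.985, 0.001]
ft_force: [0.5, -0.7, 0.3]
gripper_width: 0.0722
grip_force: 0.0
[-0.445  0.313 -0.344  0.914 -0.    -0.412] 0.5558 0.2803 [-0. -0. -1.] -0.446
[ 0.311  0.195 -0.26   1.113 -0.     0.344] 0.5314 0.3793 [ 0.003  0.001 -1.   ] 0.311
[ 0.605  0.134 -0.712  0.436 -0.184  0.538] 0.5018 0.245 [ 0.335  0.009 -0.942] 0.548Traceback (most recent call last):
  File "<stdin>", line 21, in <module>
    return func(*args, **kwargs)
    vector_fun = VectorFunction(
        fun_wrapped,
    ...<6 lines>...
        workers=workers
    )
    self._update_fun()
    ~~~~~~~~~~~~~~~~^^
    self.f = self.fun_wrapped(xp_copy(self.x))
             ~~~~~~~~~~~~~~~~^^^^^^^^^^^^^^^^^
    return np.atleast_1d(self.fun(x))
                         ~~~~~~~~^^^
    return self.f(x, *self.args, **self.kwargs)
           ~~~~~~^^^^^^^^^^^^^^^^^^^^^^^^^^^^^^
  File "<stdin>", line 20, in <lambda>
  File "<stdin>", line 18, in <lambda>
  File "<stdin>", line 16, in full
  File "<stdin>", line 10, in fk
ValueError: too many values to unpack (expected 6)
```

```bash
cat >> h.py <<'E'
def full(q,k):
    a0,h,L1,x2,z2,d,s=k;b=q[1]-q[2]
    W=[a0+L1*np.sin(q[1])+x2*np.cos(b)+z2*np.sin(b),0,h+L1*np.cos(q[1])-x2*np.sin(b)+z2*np.cos(b)]
    A=R.from_euler("z",q[0]);F=A*R.from_euler("y",b+q[3])*R.from_euler("z",s*q[4])
    return A.apply(W)+F.apply([d,0,0]),F.apply([1,0,0])
LO=np.array([-2.67,-.69,-1.03,-2.08,-1.42]);HI=np.array([2.67,1.73,1.25,2.16,1.45])
def ik(pos,Rm,K):
    z=Rm.apply([0,0,1]);best=None
    for q3 in(-.8,0,.6):
        def e(q):
            p,a=full(q,K);return np.concatenate([(p-pos)*5,a-z])
        r=least_squares(e,[np.arctan2(pos[1],pos[0]),.3,q3,1.,0],bounds=(LO,HI))
        if best is None or r.cost<best.cost:best=r
    return np.round(best.x,3),round(float(np.sqrt(2*best.cost)),4)
STY=R.from_euler("z",STAND[2])
def standcard(P):  # card mm -> world, card standing in the stand
    P=np.array(P,float);return w(STAND,np.array([25,0,20])+R.from_euler("y",50,degrees=True).apply(P-[44,0,0]))[0]
def standR(phi):return STY*R.from_euler("y",50,degrees=True)*down(0,phi)
E
python3 - <<'E'
from h import *
L=[json.loads(l) for l in open("log.txt")]
L.append([[1.196,.314,-.0479,1.2102,0,1.5708],[.21957,.55811,.40393],[0,.1863,.9825,0]])
for s in(1,-1):
    f=lambda k:np.concatenate([np.concatenate([(u:=full(q,np.append(k,s)))[0]-p,u[1]-R.from_quat([o[1],o[2],o[3],o[0]]).apply([0,0,1])]) for q,p,o in L])
    g=lambda k:np.append(f(k),1e-4*(k-np.array([0,.3,.4,.3,0,.1])))
    r=least_squares(g,[0,.3,.4,.3,0,.1]);K=np.append(r.x,s);print(s,np.round(r.x,4),np.round(np.abs(f(r.x)).max(),4))
    for d in(0,10,20,30,40):
        ph=np.radians(d);Rm=standR(ph);print(d,tcp(standcard((16,0,24)),Rm),*ik(tcp(standcard((16,0,24)),Rm),Rm,K))
    Rm=STY*R.from_euler("y",50,degrees=True)*R.from_matrix(np.array([[0,0,1],[0,-1,0],[1,0,0]])) 
    print("rail",Rm.apply([0,0,1]),ik(tcp(standcard((-37,0,5)),Rm),Rm,K))
E
```

```text
1 [0.0367 0.2196 0.45   0.4099 0.0994 0.1923] 0.0075
0 [0.6520294  0.01082215 0.15650823] [-0.029  1.     0.315  1.748  0.156] 0.0
10 [0.63344084 0.0152334  0.17561304] [-0.018  0.859  0.153  1.551  0.138] 0.0
20 [0.61190681 0.02034365 0.19111008] [-0.003  0.722 -0.01   1.352  0.114] 0.0
30 [0.58808161 0.02599761 0.2025285 ] [ 0.017  0.589 -0.171  1.149  0.085] 0.0
40 [0.56268917 0.03202349 0.20952135] [ 0.041  0.463 -0.332  0.943  0.047] 0.0
rail [ 0.62541826 -0.14841805 -0.76604444] (array([ 0.357, -0.015, -1.03 ,  0.072, -0.368]), 0.1672)
-1 [ 0.1302  0.0662  0.2878  0.3308  0.148  -0.0391] 0.3015
0 [0.6520294  0.01082215 0.15650823] [ 0.028  0.636 -0.261  1.529 -0.199] 0.0
10 [0.63344084 0.0152334  0.17561304] [ 0.035  0.57  -0.316  1.365 -0.171] 0.0
20 [0.61190681 0.02034365 0.19111008] [ 0.042  0.502 -0.379  1.197 -0.136] 0.0
30 [0.58808161 0.02599761 0.2025285 ] [ 0.051  0.434 -0.448  1.025 -0.096] 0.0
40 [0.56268917 0.03202349 0.20952135] [ 0.06   0.368 -0.521  0.849 -0.05 ] 0.0
rail [ 0.62541826 -0.14841805 -0.76604444] (array([ 0.159, -0.081, -1.018, -0.026,  0.248]), 0.0)
```

Run:
```python
from h import *
Rm=down(CARD[2],.175)
for z in(50,16):
    print(rel(tcp(w(CARD,(16,0,z))[0],Rm,.1685),Rm))
```

```text
([-0.0163, 0.0023, 0.0367], [-0.0036, 0.1667, 0.0042])
([-0.0049, 0.0024, 0.0687], [-0.0036, 0.1667, 0.0042])
```

```bash
python3 nudge.py '{"deltas": [[-0.016,0.002,0.03,-0.004,0.14,0.004],[-0.016,0.002,0.037,-0.004,0.167,0.004],[-0.016,0.002,0.037,-0.004,0.167,0.004],[-0.016,0.002,0.037,-0.004,0.167,0.004]]}' 0.085
python3 - <<'E'
from h import *
log()
Rm=down(CARD[2],.175)
print(rel(tcp(w(CARD,(16,0,16))[0],Rm,.1685),Rm))
E
```

```text
clock: 5.6
eef_pos: [0.4599, 0.2636, 0.2204]
orientation: [0.091, -0.016, 0.996, 0.003]
ft_force: [-0.8, 0.7, 1.1]
gripper_width: 0.0853
grip_force: 0.0
([0.0108, 0.0009, 0.0371], [0.0027, 0.0081, -0.0051])
```

```bash
python3 nudge.py '{"deltas": [[0.009,0.001,0.025,0,0,-0.005],[0.011,0.001,0.037,0.002,0.005,-0.005],[0.011,0.001,0.037,0.002,0.005,-0.005],[0.011,0.001,0.037,0.002,0.005,-0.005]]}'
python3 - <<'E'
from h import *
Rm=down(CARD[2],.175)
print(rel(tcp(w(CARD,(16,0,16))[0],Rm,.1685),Rm))
E
```

```text
clock: 6.0
eef_pos: [0.4548, 0.2649, 0.1817]
orientation: [0.088, -0.019, 0.996, 0.002]
ft_force: [-0.3, -0.5, -0.7]
gripper_width: 0.0851
grip_force: 0.0
([-0.0012, -0.0004, -0.0], [0.0005, 0.0009, 0.0013])
```

Now close.

```bash
python3 nudge.py '{"deltas": [[0,0,0,0,0,0],[0,0,0,0,0,0],[0,0,0,0,0,0],[0,0,0,0,0,0],[0,0,0,0,0,0],[0,0,0,0,0,0],[0,0,0,0,0,0],[0,0,0,0,0,0]]}' 0; python3 nudge.py '{"deltas": [[0,0,-0.03,0,0,0],[0,0,-0.06,0,0,0],[0,0,-0.1,0,0,0],[0,0,-0.14,0,0,0],[0,0,-0.14,0,0,0]]}'
python3 - <<'E'
from h import *
import cv2
log()
t=bot.read_camera("top");s=bot.read_camera("scene")
U=proj("scene",bot.get_state()["eef_pos"])[0].astype(int);print(U)
cv2.imwrite("pics/c.png",cv2.resize(s[90:210,200:360],None,fx=4,fy=4))
# stand pose above the rest, phi=.175, 60mm out along the tool
Rm=standR(.175)
for b in(.10,.06,0):
    g=standcard((16,0,16))+.766*0
    print(rel(tcp(g,Rm,.1685+b),Rm),tcp(g,Rm,.1685+b))
E
```

```text
clock: 6.8
eef_pos: [0.4552, 0.2651, 0.182]
orientation: [0.088, -0.019, 0.996, 0.002]
ft_force: [-2.7, -1.5, 6.6]
gripper_width: 0.0423
grip_force: 61.0
clock: 7.3
eef_pos: [0.4318, 0.2652, 0.3245]
orientation: [0.091, -0.019, 0.996, 0.004]
ft_force: [1.6, 0.7, -1.1]
gripper_width: 0.042
grip_force: 62.0
[274  73]
([-0.2426, -0.2743, 0.1064], [-0.0704, 0.8692, 0.2703]) [ 6.98369562e-01 -1.74835021e-04  2.57497368e-01]
([-0.2128, -0.2675, 0.1322], [-0.0704, 0.8692, 0.2703]) [0.67336676 0.00575858 0.22684358]
([-0.1682, -0.2573, 0.1709], [-0.0704, 0.8692, 0.2703]) [0.63586256 0.01465871 0.18086291]
```

View pics/c.png

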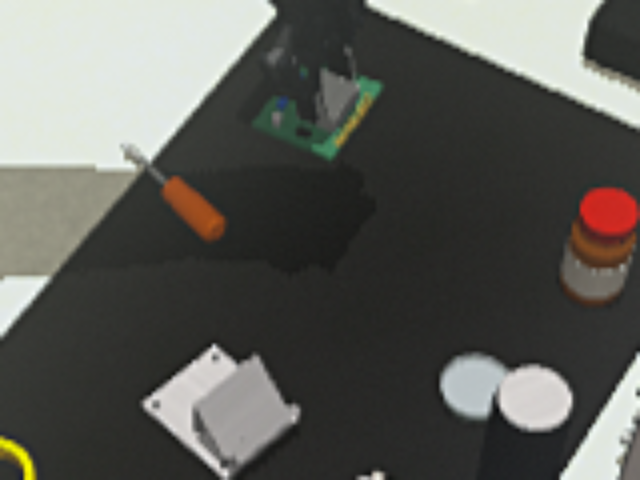

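The card is held by its can, level, at scene crop (320,120). Before moving to the stand I'll check how close the air can is.

Run:
```python
from h import *
def back(n,u,v,z):
    c=CAL[n];E=np.array(c["extrinsics"]);d=E[:3,:3]@np.linalg.solve(np.array(c["camera_matrix"]),[u,v,1]);t=(z-E[2,3])/d[2];return np.round(E[:3,3]+t*d,3)
k=1/1.5625
print("air top",back("top",352*k,140*k,.19),back("scene",521*k,296*k,.19),"base",back("top",357*k,182*k,0))
print("head",back("top",387*k,228*k,.01),"dish",back("top",300*k,218*k,.016))
```

```text
air top [0.745 0.079 0.19 ] [0.746 0.075 0.19 ] base [0.736 0.079 0.   ]
head [0.651 0.022 0.01 ] dish [0.663 0.176 0.016]
```

Run:
```python
from h import *
Rm=standR(.175);g=standcard((16,0,16));print(rel(tcp(g,Rm,.1685)+[0,0,.07],Rm))
```

```text
([-0.1805, -0.2572, 0.102], [-0.0704, 0.8692, 0.2703])
```

```bash
python3 nudge.py '{"deltas": [[-0.03,-0.04,0,-0.01,0.11,0.03],[-0.06,-0.08,0,-0.02,0.22,0.07],[-0.09,-0.12,0.02,-0.03,0.33,0.1],[-0.11,-0.16,0.04,-0.035,0.44,0.135],[-0.13,-0.2,0.06,-0.045,0.55,0.17],[-0.15,-0.23,0.08,-0.054,0.66,0.205],[-0.18,-0.257,0.1,-0.063,0.77,0.24],[-0.18,-0.257,0.1,-0.07,0.869,0.27],[-0.18,-0.257,0.1,-0.07,0.869,0.27],[-0.18,-0.257,0.102,-0.07,0.869,0.27]]}';  python3 nudge.py '{"deltas": [[0,0,0,0,0,0],[0,0,0,0,0,0]]}';python3 - <<'E'
from h import *
import cv2
log()
print(bot.get_state()["q"])
Rm=standR(.175);g=standcard((16,0,16));print(rel(tcp(g,Rm,.1685)+[0,0,.0],Rm),bot.get_state()["ft_force"])
t=bot.read_camera("top");s=bot.read_camera("scene")
cv2.imwrite("pics/d.png",np.hstack([cv2.resize(s[100:220,200:300],(400,480)),cv2.resize(t[130:250,180:280],(400,480))]))
E
```

```text
clock: 8.4
eef_pos: [0.6348, 0.0145, 0.2475]
orientation: [-0.34, 0.109, 0.933, 0.039]
ft_force: [-0.5, 0.3, -0.9]
gripper_width: 0.0424
grip_force: 62.0
clock: 8.6
eef_pos: [0.6345, 0.0154, 0.2514]
orientation: [-0.339, 0.109, 0.934, 0.039]
ft_force: [0.4, 0.4, -1.0]
gripper_width: 0.0422
grip_force: 62.0
[-0.01038833  0.85932527  0.34989374  1.74504415  0.13978115  0.17147422]
([-0.0463, -0.0003, 0.0532], [-0.0022, 0.0021, 0.0005]) [ 0.3723118   0.39146048 -1.01155147]
```

View pics/d.png

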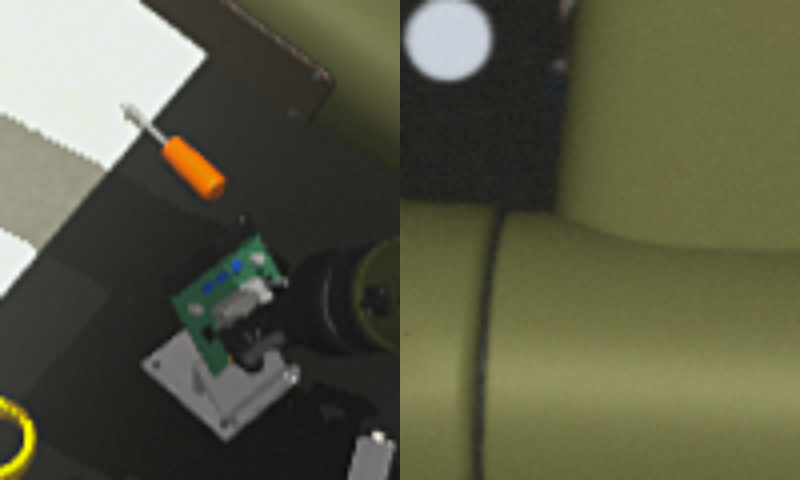

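Scene crop: the tilted card is above the stand with its rail uppermost. The arm hides it from the top camera. Lowering now.

```bash
python3 nudge.py '{"deltas": [[-0.02,0,0.021,0,0,0],[-0.035,0,0.039,0,0,0],[-0.042,0,0.047,0,0,0],[-0.042,0,0.047,0,0,0],[-0.042,0,0.047,0,0,0]]}'; python3 nudge.py '{"deltas": [[-0.0015,0,0.0015,0,0,0],[-0.003,0,0.003,0,0,0],[-0.003,0,0.003,0,0,0]]}'
```

```text
clock: 9.2
eef_pos: [0.6368, 0.014, 0.1879]
orientation: [-0.34, 0.109, 0.933, 0.039]
ft_force: [-0.1, -0.1, 0.1]
gripper_width: 0.0418
grip_force: 62.0
clock: 9.5
eef_pos: [0.6372, 0.0138, 0.1828]
orientation: [-0.34, 0.109, 0.933, 0.039]
ft_force: [0.0, -1.0, -0.8]
gripper_width: 0.0421
grip_force: 62.0
```

```bash
for i in 1 2; do python3 nudge.py '{"deltas": [[-0.001,0,0.001,0,0,0],[-0.0015,0,0.0015,0,0,0],[-0.0015,0,0.0015,0,0,0]]}' | grep -E "pos|force"; done
```

```text
eef_pos: [0.6367, 0.0139, 0.1811]
ft_force: [-2.4, 0.7, 5.2]
grip_force: 62.4
eef_pos: [0.6365, 0.0139, 0.1806]
ft_force: [-3.6, 0.7, 13.5]
grip_force: 63.0
```

Both the ledge (about 12 N) and the rest (about 6 N) are carrying load, so the card is seated. I'll release it and back off.

```bash
python3 nudge.py '{"deltas": [[0,0,0,0,0,0],[0,0,0,0,0,0],[0,0,0,0,0,0],[0,0,0,0,0,0],[0,0,0,0,0,0],[0,0,0,0,0,0]]}' 0.075;  python3 nudge.py '{"deltas": [[0,0,-0.03,0,0,0],[0,0,-0.07,0,0,0],[0,0,-0.12,0,0,0],[0,0,-0.16,0,0,0],[0,0,-0.16,0,0,0]]}'
python3 - <<'E'
from h import *
log()
L=[json.loads(l) for l in open("log.txt")]
f=lambda k:np.concatenate([np.concatenate([(u:=full(q,np.append(k,1)))[0]-p,u[1]-R.from_quat([o[1],o[2],o[3],o[0]]).apply([0,0,1])]) for q,p,o in L])
r=least_squares(lambda k:np.append(f(k),1e-4*(k-np.array([0,.3,.4,.3,0,.1]))),[0,.3,.4,.3,0,.1],loss="soft_l1",f_scale=.003);K=np.append(r.x,1);print(np.round(K,4).tolist(),np.round(f(r.x).reshape(-1,6),3))
for a in(-40,-25,-15,0,15,25,40):
  for flip in(1,-1):
    # tool z = card x turned by a in the card plane; tool y = -+card z
    Rm=STY*R.from_euler("y",50,degrees=True)*R.from_euler("z",a,degrees=True)*R.from_matrix([[0,0,1],[0,1,0],[-1,0,0]]) *R.from_euler("z",90*flip,degrees=True)
    p=tcp(standcard((-37,0,5)),Rm);print(a,flip,np.round(p,3),np.round(Rm.apply([0,0,1]),2),ik(p,Rm,K))
E
```

```text
clock: 10.7
eef_pos: [0.6374, 0.0137, 0.1781]
orientation: [-0.34, 0.109, 0.933, 0.039]
ft_force: [0.0, -0.2, -0.1]
gripper_width: 0.0748
grip_force: 0.0
clock: 11.2
eef_pos: [0.739, -0.0104, 0.3035]
orientation: [-0.338, 0.11, 0.934, 0.039]
ft_force: [1.4, 0.2, -0.1]
gripper_width: 0.0751
grip_force: 0.0
[0.0484, 0.2006, 0.4438, 0.3901, 0.1051, 0.1844, 1.0] [[ 0.002 -0.001  0.003 -0.     0.     0.   ]
 [ 0.     0.    -0.005 -0.    -0.    -0.   ]
 [-0.001 -0.006 -0.001 -0.     0.     0.   ]
 [ 0.001 -0.002  0.004 -0.     0.     0.   ]
 [ 0.    -0.003 -0.002  0.     0.     0.   ]
 [ 0.027  0.003 -0.001 -0.     0.     0.   ]
 [-0.002  0.003  0.002  0.     0.    -0.   ]]
-40 1 [0.438 0.164 0.176] [ 0.33 -0.74 -0.59] (array([ 0.673,  0.432, -0.742,  0.728, -0.901]), 0.0)
-40 -1 [0.438 0.164 0.176] [ 0.33 -0.74 -0.59] (array([ 0.673,  0.432, -0.742,  0.728, -0.901]), 0.0)
-25 1 [0.416 0.134 0.193] [ 0.47 -0.55 -0.69] (array([ 0.618,  0.227, -0.919,  0.33 , -0.799]), 0.0)
-25 -1 [0.416 0.134 0.193] [ 0.47 -0.55 -0.69] (array([ 0.618,  0.227, -0.919,  0.33 , -0.799]), 0.0)
-15 1 [0.405 0.11
[... 317 characters left out ...]
63 -0.15 -0.77] (array([ 0.346, -0.021, -1.03 ,  0.079, -0.36 ]), 0.1779)
15 1 [0.386 0.033 0.2  ] [ 0.66  0.11 -0.74] (array([ 0.047, -0.059, -1.03 ,  0.063,  0.078]), 0.2899)
15 -1 [0.386 0.033 0.2  ] [ 0.66  0.11 -0.74] (array([ 0.047, -0.059, -1.03 ,  0.063,  0.078]), 0.2899)
25 1 [0.386 0.007 0.193] [ 0.66  0.28 -0.69] (array([-0.172, -0.002, -1.03 ,  0.053,  0.404]), 0.3089)
25 -1 [0.386 0.007 0.193] [ 0.66  0.28 -0.69] (array([-0.172, -0.002, -1.03 ,  0.053,  0.404]), 0.3089)
40 1 [ 0.392 -0.03   0.176] [ 0.63  0.51 -0.59] (array([-0.428,  0.188, -1.03 ,  0.045,  0.825]), 0.2423)
40 -1 [ 0.392 -0.03   0.176] [ 0.63  0.51 -0.59] (array([-0.428,  0.188, -1.03 ,  0.045,  0.825]), 0.2423)
```

```bash
cat >> h.py <<'E'
def full(q,k):
    a0,h,L1,x2,z2,d,x1,dz=k;b=q[1]-q[2]
    s2,c2=np.sin(q[1]),np.cos(q[1])
    W=[a0+L1*s2+x1*c2+x2*np.cos(b)+z2*np.sin(b),0,h+L1*c2-x1*s2-x2*np.sin(b)+z2*np.cos(b)]
    A=R.from_euler("z",q[0]);G=A*R.from_euler("y",b+q[3]);F=G*R.from_euler("z",q[4])
    return A.apply(W)+F.apply([d,0,0])+G.apply([0,0,dz]),F.apply([1,0,0])
def fitK():
    L=[json.loads(l) for l in open("log.txt")]
    L.append([[1.196,.3142,-.0479,1.2102,0,1.5708],[.21957,.55811,.40393],[0,.1863,.9825,0]])
    f=lambda k:np.concatenate([full(q,k)[0]-p for q,p,o in L])
    r=least_squares(lambda k:np.append(f(k),1e-4*(k-np.array([0,.3,.4,.3,0,.1,0,0]))),[0,.3,.4,.3,0,.1,0,0])
    return r.x,f(r.x).reshape(-1,3)
def railR(a,flip=1):
    return STY*R.from_euler("y",50,degrees=True)*R.from_euler("z",a,degrees=True)*R.from_matrix([[0,0,1],[0,1,0],[-1,0,0]]) *R.from_euler("z",90*flip,degrees=True)
E
python3 - <<'E'
from h import *
K,r=fitK();print(np.round(K,3),np.round(r,3))
for a in(-30,-20,-15,0,15,30):
    Rm=railR(a);p=tcp(standcard((-37,0,5)),Rm);print(a,ik(p,Rm,K))
print(railR(0).as_matrix().round(2), down(0).as_matrix())
E
```

```text
[ 0.026  0.259  0.449  0.416  0.081  0.21   0.014 -0.   ] [[ 0.001 -0.     0.002]
 [ 0.005  0.002 -0.002]
 [ 0.001 -0.011  0.001]
 [-0.001 -0.006  0.003]
 [ 0.005 -0.003 -0.   ]
 [ 0.012  0.007 -0.003]
 [-0.007  0.007  0.003]
 [-0.001 -0.004 -0.004]]
-30 (array([ 0.688,  0.345, -0.815,  0.502, -0.842]), 0.0)
-20 (array([ 0.631,  0.208, -0.944,  0.237, -0.75 ]), 0.0)
-15 (array([ 0.588,  0.143, -1.004,  0.118, -0.683]), 0.0)
0 (array([ 0.383,  0.018, -1.03 ,  0.061, -0.386]), 0.1767)
15 (array([ 0.037, -0.023, -1.03 ,  0.047,  0.087]), 0.2988)
30 (array([-0.332,  0.115, -1.03 ,  0.022,  0.611]), 0.282)
[[ 0.23  0.75  0.63]
 [ 0.97 -0.18 -0.15]
 [-0.    0.64 -0.77]] [[-1.  0.  0.]
 [ 0.  1.  0.]
 [ 0.  0. -1.]]
```

```bash
sed -i 's/a0,h,L1,x2,z2,d,x1,dz=k/a0,h,L1,x2,z2,d,x1,dz,gx=k/; s/G.apply(\[0,0,dz\])/G.apply([gx,0,dz])/; s/\.1,0,0\]/.1,0,0,0]/g' h.py
python3 - <<'E'
from h import *
K,r=fitK();print(np.round(K,3),np.abs(r).max(0).round(4))
for a in(-30,-20,-15,-10,-5,0,15,30):
    Rm=railR(a);p=tcp(standcard((-37,0,5)),Rm);print(a,ik(p,Rm,K))
E
```

```text
[ 0.     0.283  0.521  0.441  0.076  0.157 -0.     0.     0.133] [0. 0. 0.]
-30 (array([ 0.596,  0.306, -0.783,  0.471, -0.845]), 0.0)
-20 (array([ 0.538,  0.162, -0.943,  0.201, -0.729]), 0.0)
-15 (array([ 0.497,  0.1  , -1.015,  0.083, -0.652]), 0.0)
-10 (array([ 0.452,  0.059, -1.03 ,  0.072, -0.568]), 0.0578)
-5 (array([ 0.397,  0.024, -1.03 ,  0.087, -0.473]), 0.128)
0 (array([ 0.33 , -0.006, -1.03 ,  0.098, -0.361]), 0.1911)
15 (array([ 0.049, -0.041, -1.03 ,  0.107,  0.081]), 0.314)
30 (array([-0.258,  0.061, -1.03 ,  0.088,  0.576]), 0.2996)
```

```bash
cat >> h.py <<'E'
KK,_=fitK()
def toolq6(q5,Rm):
    def Fr(q):return R.from_euler("z",q[0])*R.from_euler("y",q[1]-q[2]+q[3])*R.from_euler("z",q[4])
    q,p,o=json.loads(open("log.txt").readline());T=R.from_quat([o[1],o[2],o[3],o[0]])
    rv=lambda q,T:(Fr(q).inv()*T)
    C=rv(q,T)*R.from_euler("z",-q[5])
    return (C.inv()*rv(q5,Rm)).as_rotvec().round(3)
def Tc(a,flip):return R.from_euler("z",a,degrees=True)*R.from_matrix([[0,0,1],[0,1,0],[-1,0,0]])*R.from_euler("z",90*flip,degrees=True)
SC=R.from_euler("z",MAIN[2])*R.from_matrix(np.array([[0,-1,0],[0,0,1],[-1,0,0]]))
def slotcard(P,h,main=MAIN):  # card mm -> world, edge h mm above the seat
    return w(main,np.array([0,-20-2,14+h])+R.from_matrix(np.array([[0,-1,0],[0,0,1],[-1,0,0]])).apply(np.array(P,float)-[44,0,0]))[0]
E
python3 - <<'E'
from h import *
print(slotcard((-37,0,5),0)-w(MAIN,(0,-20,0))[0])
GX=-43
for a in(-30,-25,-20):
  for fl in(1,-1):
    Rm=railR(a,fl)
    for b in(0,.03,.06):
        g=standcard((GX,0,5))-b*(STY*R.from_euler("y",50,degrees=True)).apply([1,0,0])
        q,e=ik(tcp(g,Rm),Rm,KK);print("stand",a,fl,b,q,e,toolq6(q,Rm))
    Rs=SC*Tc(a,fl)
    for h in(0,110):
        q,e=ik(tcp(slotcard((GX,0,5),h),Rs),Rs,KK);print("slot",a,fl,h,q,e,toolq6(q,Rs))
E
```

```text
[0.00010318 0.00299823 0.095     ]
stand -30 1 0 [ 0.603  0.295 -0.783  0.49  -0.845] 0.0 [-0.0e+00 -1.0e-03  2.6e+00]
stand -30 1 0.03 [ 0.637  0.243 -0.78   0.583 -0.845] 0.0 [-0.     0.     2.651]
stand -30 1 0.06 [ 0.674  0.193 -0.773  0.681 -0.843] 0.0 [0.    0.    2.706]
slot -30 1 0 [-0.53   0.222 -0.69   0.189  0.24 ] 0.0 [-0.    -0.    -0.438]
slot -30 1 110 [-0.53   0.088 -0.553  0.46   0.24 ] 0.0 [-0.    -0.    -0.438]
stand -30 -1 0 [ 0.603  0.295 -0.783  0.49  -0.845] 0.0 [ 0.001 -0.    -0.541]
stand -30 -1 0.03 [ 0.637  0.243 -0.78   0.583 -0.845] 0.0 [-0.   -0.   -0.49]
stand -30 -1 0.06 [ 0.674  0.193 -0.773  0.681 -0.843] 0.0 [-0.     0.    -0.435]
slot -30 -1 0 [-0.53   0.222 -0.69   0.189  0.24 ] 0.0 [-0.     0.     2.704]
slot -30 -1 110 [-0.53   0.088 -0.553  0.46   0.24 ] 0.0 [-0.     0.     2.704]
stand -25 1 0 [ 0.578  0.219 -0.865  0.351 -0.794] 0.0 [ 0.    -0.     2.486]
stand -25 1 0.03 [ 0.613  0.16  -0.861  0.45  -0.799] 0.0 [-1.000e-03  0.000e+00  2.536e+00]
stand -25 1 0.06 [ 0.652  0.106 -0.852  0.553 -0.802] 0.0 [-1.000e-03  0.000e+00  2.592e+00]
slot
[... 700 characters left out ...]
 ] 0.0 [-0.     0.     2.426]
stand -20 1 0.06 [ 0.621  0.022 -0.926  0.433 -0.748] 0.0 [-1.000e-03 -0.000e+00  2.479e+00]
slot -20 1 0 [-0.487  0.283 -0.517  0.455  0.15 ] 0.0 [-0.    -0.001 -0.429]
slot -20 1 110 [-0.487  0.177 -0.373  0.704  0.15 ] 0.0 [-0.     0.    -0.429]
stand -20 -1 0 [ 0.545  0.148 -0.943  0.221 -0.731] 0.0 [-0.     0.    -0.764]
stand -20 -1 0.03 [ 0.582  0.083 -0.937  0.325 -0.74 ] 0.0 [-0.    -0.    -0.715]
stand -20 -1 0.06 [ 0.621  0.022 -0.926  0.433 -0.748] 0.0 [ 0.    -0.001 -0.663]
slot -20 -1 0 [-0.487  0.283 -0.517  0.455  0.15 ] 0.0 [-1.000e-03  0.000e+00  2.713e+00]
slot -20 -1 110 [-0.487  0.177 -0.373  0.704  0.15 ] 0.0 [1.000e-03 0.000e+00 2.713e+00]
```

Run:
```python
from h import *
a=-20;Rm=railR(a,1)
g=standcard((-43,0,5))-.06*(STY*R.from_euler("y",50,degrees=True)).apply([1,0,0])
d,r=rel(tcp(g,Rm),Rm);print(tcp(g,Rm),d,r,np.linalg.norm(r))
s=bot.get_state();print(s["q"],s["eef_pos"]);q=s["orientation"];T=R.from_quat([q[1],q[2],q[3],q[0]])
for f,P in((.5,[.55,.1,.42]),(1,[.40,.17,.36])):
    Rx=T*R.from_rotvec(np.array(r)*f);print(rel(P,Rx),ik(np.array(P),Rx,KK),toolq6(ik(np.array(P),Rx,KK)[0],Rx))
```

```text
[0.36906165 0.13245867 0.24739865] [0.2662, 0.0535, 0.2944] [-0.8698, -1.3326, 1.5118] 2.194974724228049
[-0.04010389  1.14809349  1.04487985  2.15250115  0.12234843  0.15000295] [ 0.7389959  -0.0104152   0.30352889]
([0.2355, 0.0636, 0.0444], [-0.4349, -0.6663, 0.7559]) (array([ 0.155,  0.168, -0.204,  1.083,  0.087]), 0.0) [0.000e+00 1.000e-03 1.237e+00]
([0.3218, 0.0971, 0.1942], [-0.8698, -1.3326, 1.5118]) (array([ 0.652, -0.036, -0.671,  0.774, -0.753]), 0.0) [-0.   -0.    2.52]
```

```bash
python3 nudge.py '{"deltas": [[0.03,0.008,0.006,-0.054,-0.083,0.094],[0.06,0.016,0.011,-0.109,-0.167,0.189],[0.09,0.024,0.017,-0.163,-0.25,0.283],[0.12,0.032,0.022,-0.217,-0.333,0.378],[0.15,0.04,0.028,-0.272,-0.416,0.472],[0.18,0.048,0.033,-0.326,-0.5,0.567],[0.21,0.056,0.039,-0.38,-0.583,0.661],[0.2355,0.0636,0.0444,-0.435,-0.666,0.756],[0.2355,0.0636,0.0444,-0.435,-0.666,0.756]]}' 0.03
python3 - <<'E'
from h import *
a=-20;Rm=railR(a,1);print(bot.get_state()["q"].round(2))
print(rel([.40,.17,.36],Rm))
E
```

```text
clock: 12.1
eef_pos: [0.5463, 0.1018, 0.4211]
orientation: [0.016, 0.51, 0.857, 0.071]
ft_force: [-0.3, -0.8, 0.0]
gripper_width: 0.0302
grip_force: 0.0
[ 0.16  0.16 -0.21  1.08  0.09  1.24]
([0.127, -0.104, 0.0531], [-0.4343, -0.6684, 0.7575])
```

```bash
python3 nudge.py '{"deltas": [[0.016,-0.013,0.007,-0.054,-0.083,0.094],[0.032,-0.026,0.013,-0.109,-0.167,0.189],[0.048,-0.039,0.02,-0.163,-0.25,0.283],[0.064,-0.052,0.026,-0.217,-0.333,0.378],[0.08,-0.065,0.033,-0.272,-0.416,0.472],[0.095,-0.078,0.04,-0.326,-0.5,0.567],[0.111,-0.091,0.046,-0.38,-0.583,0.661],[0.127,-0.104,0.053,-0.434,-0.668,0.757],[0.127,-0.104,0.053,-0.434,-0.668,0.757],[0.127,-0.104,0.053,-0.434,-0.668,0.757]]}'
python3 - <<'E'
from h import *
import cv2
a=-20;Rm=railR(a,1);print(bot.get_state()["q"].round(2))
cx=(STY*R.from_euler("y",50,degrees=True)).apply([1,0,0])
for b in(.06,0):print(rel(tcp(standcard((-43,0,5))-b*cx,Rm),Rm))
t=bot.read_camera("top");s=bot.read_camera("scene")
for n,im in(("top",t),("scene",s)):
    cv2.imwrite(f"pics/{n}5.png",im)
    x0,y0=(200,150) if n=="top" else(220,150)
    c=cv2.resize(im[y0:y0+75,x0:x0+65],None,fx=6,fy=6,interpolation=cv2.INTER_CUBIC)
    # predicted card outline (green=rail, red=board/can)
    for P,col in(((44,45,4),(0,0,255)),((44,-45,4),(0,0,255)),((-30,45,4),(0,0,255)),((-30,-45,4),(0,0,255)),((-44,44,10),(255,0,255)),((-44,-44,10),(255,0,255)),((-2,22,22),(0,255,255)),((-2,-22,22),(0,255,255)),((34,22,22),(0,255,255)),((34,-22,22),(0,255,255))):
        u=(proj(n,standcard(P))[0]-[x0,y0]+.5)*6;cv2.circle(c,tuple(int(v) for v in u),3,col,1)
    if n=="top":m=c
    else:cv2.imwrite("pics/e.png",np.hstack([m,c]))
E
```

```text
clock: 13.1
eef_pos: [0.4036, 0.1695, 0.3574]
orientation: [0.363, 0.762, 0.53, 0.077]
ft_force: [0.5, -0.6, -0.1]
gripper_width: 0.03
grip_force: 0.0
[ 0.64 -0.03 -0.67  0.77 -0.75  2.51]
([-0.0172, -0.0894, 0.0798], [-0.0073, 0.0019, 0.0081])
([0.0034, -0.0888, 0.1361], [-0.0073, 0.0019, 0.0081])
```

View pics/e.png

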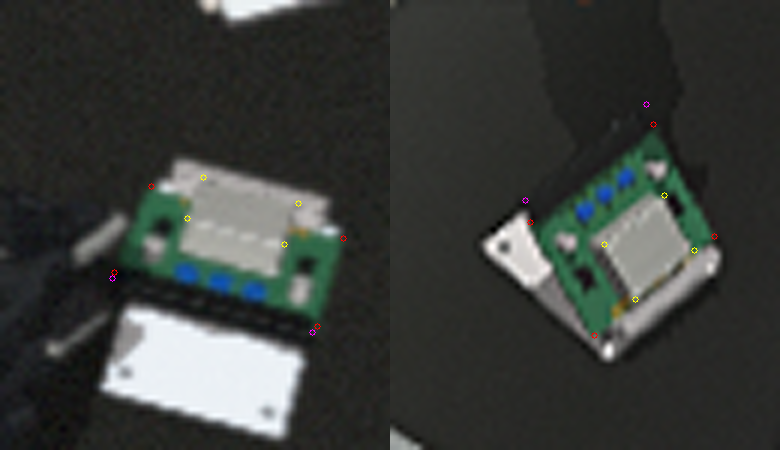

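The card sits in the stand where predicted: the can corners match to within about 1 px in both views. Moving to the rail pre-grasp.

```bash
python3 nudge.py '{"deltas": [[-0.008,-0.042,0.036,-0.007,0.002,0.008],[-0.017,-0.089,0.075,-0.007,0.002,0.008],[-0.017,-0.089,0.08,-0.007,0.002,0.008],[-0.017,-0.089,0.08,-0.007,0.002,0.008],[-0.017,-0.089,0.08,-0.007,0.002,0.008]]}'
python3 - <<'E'
from h import *
a=-20;Rm=railR(a,1);print(bot.get_state()["q"].round(2))
cx=(STY*R.from_euler("y",50,degrees=True)).apply([1,0,0])
for b in(.06,.03,0):print(rel(tcp(standcard((-43,0,5))-b*cx,Rm),Rm))
E
```

```text
clock: 13.7
eef_pos: [0.3704, 0.1321, 0.2488]
orientation: [0.366, 0.764, 0.524, 0.083]
ft_force: [0.4, 0.9, 0.2]
gripper_width: 0.03
grip_force: 0.0
[ 0.62  0.02 -0.92  0.43 -0.75  2.48]
([0.0001, -0.0019, 0.0002], [0.0021, 0.0006, -0.0074])
([0.0104, -0.0021, 0.0284], [0.0021, 0.0006, -0.0074])
([0.0207, -0.0022, 0.0566], [0.0021, 0.0006, -0.0074])
```

```bash
python3 nudge.py '{"deltas": [[0.005,-0.002,0.014,0.002,0,-0.007],[0.0104,-0.002,0.0284,0.002,0,-0.007],[0.0155,-0.002,0.0425,0.002,0,-0.007],[0.0207,-0.002,0.0566,0.002,0,-0.007],[0.0207,-0.002,0.0566,0.002,0,-0.007],[0.0207,-0.002,0.0566,0.002,0,-0.007]]}'
python3 - <<'E'
from h import *
a=-20;Rm=railR(a,1);print(rel(tcp(standcard((-43,0,5)),Rm),Rm))
E
```

```text
clock: 14.3
eef_pos: [0.4067, 0.1241, 0.2018]
orientation: [0.366, 0.763, 0.527, 0.081]
ft_force: [-0.4, -0.3, -0.6]
gripper_width: 0.0299
grip_force: 0.0
([-0.0005, -0.0002, 0.0005], [0.0008, -0.0002, -0.0004])
```

```bash
python3 nudge.py '{"deltas": [[0,0,0,0,0,0],[0,0,0,0,0,0],[0,0,0,0,0,0],[0,0,0,0,0,0],[0,0,0,0,0,0]]}' 0
python3 - <<'E'
from h import *
cx=(STY*R.from_euler("y",50,degrees=True)).apply([1,0,0]);cz=(STY*R.from_euler("y",50,degrees=True)).apply([0,0,1])
s=bot.get_state();Rm=railR(-20,1)
print(rel(s["eef_pos"]-.06*cx+.03*cz,Rm),rel(s["eef_pos"]+[0,0,.12]-.06*cx,Rm))
E
```

```text
clock: 14.8
eef_pos: [0.4058, 0.1241, 0.2016]
orientation: [0.366, 0.762, 0.527, 0.081]
ft_force: [-3.2, 3.0, 7.0]
gripper_width: 0.0086
grip_force: 59.2
([-0.0205, 0.0301, -0.0563], [0.0019, -0.0004, 0.0004]) ([-0.0519, 0.0774, -0.1426], [0.0019, -0.0004, 0.0004])
```

```bash
python3 nudge.py '{"deltas": [[-0.005,0.004,-0.014,0,0,0],[-0.01,0.012,-0.03,0,0,0],[-0.02,0.03,-0.056,0,0,0],[-0.035,0.055,-0.1,0,0,0],[-0.052,0.077,-0.142,0,0,0],[-0.052,0.077,-0.142,0,0,0]]}'
python3 - <<'E'
from h import *
log()
Rs=SC*Tc(-20,1);s=bot.get_state();q=s["orientation"];T=R.from_quat([q[1],q[2],q[3],q[0]])
P=tcp(slotcard((-43,0,5),140),Rs);d,r=rel(P,Rs);print(s["q"].round(2),P,d,r,np.linalg.norm(r))
p0=s["eef_pos"]
for f in(.25,.5,.75,1):
    Rx=T*R.from_rotvec(np.array(r)*f);X=p0+f*(P-p0);qq=ik(X,Rx,KK);print(f,X.round(3),qq,toolq6(qq[0],Rx))
    # card corner heights, cards frame relative to tool
    Rc=Rx*Tc(-20,1).inv();O=X+Rx.apply([0,0,.155])-Rc.apply([-.043,0,.005]);print((O+Rc.apply(np.array([[44,45,0],[44,-45,0],[-44,45,0],[-44,-45,0]])/1000)).round(3).tolist())
E
```

```text
clock: 15.4
eef_pos: [0.3688, 0.1332, 0.372]
orientation: [0.366, 0.763, 0.526, 0.085]
ft_force: [0.3, 0.9, -1.9]
gripper_width: 0.0087
grip_force: 59.6
[ 0.62 -0.15 -0.75  0.78 -0.75  2.48] [ 0.53863356 -0.25876665  0.38665236] [-0.2697, 0.2051, 0.2607] [-0.0958, 0.616, -1.761] 1.8680884989742856
0.25 [0.411 0.035 0.376] (array([ 0.264, -0.286, -0.86 ,  0.447, -0.484]), 0.0) [1.000e-03 1.000e-03 1.561e+00]
[[0.532, 0.027, 0.177], [0.55, -0.06, 0.188], [0.486, 0.027, 0.251], [0.503, -0.061, 0.262]]
0.5 [ 0.454 -0.063  0.379] (array([-0.091, -0.231, -0.802,  0.391, -0.136]), 0.0) [0.    0.001 0.819]
[[0.541, -0.052, 0.164], [0.595, -0.122, 0.178], [0.508, -0.06, 0.245], [0.562, -0.13, 0.26]]
0.75 [ 0.496 -0.161  0.383] (array([-0.34 , -0.058, -0.607,  0.533,  0.089]), 0.0) [0.    0.    0.168]
[[0.543, -0.149, 0.155], [0.622, -0.189, 0.166], [0.527, -0.156, 0.241], [0.607, -0.197, 0.252]]
1 [ 0.539 -0.259  0.387] (array([-0.487,  0.158, -0.326,  0.771,  0.15 ]), 0.0) [-0.    -0.001 -0.429]
[[0.546, -0.264, 0.154], [0.636, -0.267, 0.154], [0.546, -0.264, 0.242], [0.636, -0.267, 0.242]]
```

```bash
python3 nudge.py '{"deltas": [[-0.021,0.016,0.02,-0.007,0.047,-0.135],[-0.041,0.032,0.04,-0.015,0.095,-0.271],[-0.062,0.047,0.06,-0.022,0.142,-0.406],[-0.083,0.063,0.08,-0.03,0.19,-0.542],[-0.104,0.079,0.1,-0.037,0.237,-0.677],[-0.124,0.095,0.12,-0.044,0.284,-0.813],[-0.145,0.11,0.14,-0.052,0.332,-0.948]]}'
python3 - <<'E'
from h import *
Rs=SC*Tc(-20,1);P=tcp(slotcard((-43,0,5),140),Rs);print(*rel(P,Rs))
E
```

```text
clock: 16.1
eef_pos: [0.4578, -0.077, 0.3733]
orientation: [0.312, 0.494, 0.81, 0.048]
ft_force: [-0.3, 1.3, -1.3]
gripper_width: 0.0084
grip_force: 59.5
[-0.1827, -0.025, 0.0759] [-0.0645, 0.3449, -1.0105]
```

```bash
python3 nudge.py '{"deltas": [[-0.024,-0.003,0.01,-0.008,0.045,-0.13],[-0.048,-0.006,0.02,-0.016,0.09,-0.26],[-0.072,-0.01,0.03,-0.025,0.135,-0.39],[-0.096,-0.013,0.04,-0.033,0.18,-0.52],[-0.12,-0.016,0.05,-0.041,0.22,-0.65],[-0.144,-0.02,0.06,-0.05,0.27,-0.78],[-0.168,-0.023,0.07,-0.057,0.31,-0.91],[-0.183,-0.025,0.076,-0.064,0.345,-1.01],[-0.183,-0.025,0.076,-0.064,0.345,-1.01],[-0.183,-0.025,0.076,-0.064,0.345,-1.01]]}'
python3 - <<'E'
from h import *
import cv2
log()
Rs=SC*Tc(-20,1);P=tcp(slotcard((-43,0,5),140),Rs);print(*rel(P,Rs))
s=bot.get_state();q=s["orientation"];T=R.from_quat([q[1],q[2],q[3],q[0]]);Rc=T*Tc(-20,1).inv();O=s["eef_pos"]+T.apply([0,0,.155])-Rc.apply([-.043,0,.005])
out=[]
for n,x0,y0 in(("top",290,110),("scene",175,195)):
    im=bot.read_camera(n);cv2.imwrite(f"pics/{n}6.png",im)
    c=cv2.resize(im[y0:y0+120,x0:x0+80],None,fx=5,fy=5,interpolation=cv2.INTER_CUBIC)
    def dot(X,col):
        u=(proj(n,X)[0]-[x0,y0]+.5)*5;cv2.circle(c,tuple(int(v) for v in u),3,col,1)
    for P in((44,45,4),(44,-45,4),(-30,45,4),(-30,-45,4),(-2,22,22),(-2,-22,22),(34,22,22),(34,-22,22)):dot(O+Rc.apply(np.array(P)/1000.),(0,0,255))
    for y in(-60,20,60):
        for P in((44,y-2,102),(-44,y-2,102),(44,y+8,102),(-44,y+8,102)):dot(w(MAIN,P)[0],(255,0,255))
    for P in((49,94,108),(-49,94,108),(49,-94,108),(-49,-94,108)):dot(w(MAIN,P)[0],(0,255,255))
    out.append(c)
cv2.imwrite("pics/f.png",np.hstack(out))
E
```

```text
clock: 17.1
eef_pos: [0.5379, -0.2581, 0.3859]
orientation: [0.173, 0.021, 0.985, -0.002]
ft_force: [-0.1, 0.3, -1.8]
gripper_width: 0.0085
grip_force: 59.5
[-0.001, -0.0006, -0.0004] [-0.0002, -0.0004, -0.0088]
```

View pics/f.png

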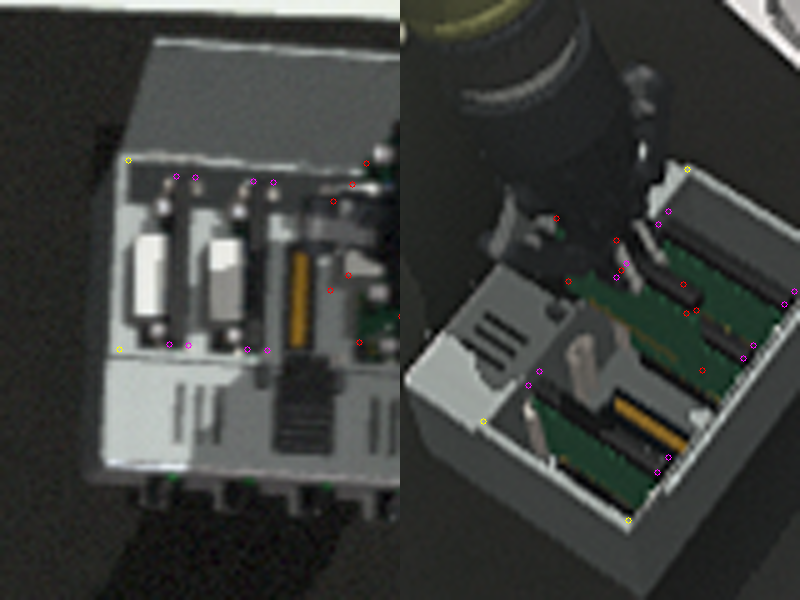

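The card hangs aligned above the cage, rim and rails match predictions to about 1 px. I'll refine the sideways offset numerically from edge profiles.

Run:
```python
from h import *
import cv2
s=bot.get_state();q=s["orientation"];T=R.from_quat([q[1],q[2],q[3],q[0]]);Rc=T*Tc(-20,1).inv();O=s["eef_pos"]+T.apply([0,0,.155])-Rc.apply([-.043,0,.005])
cw=lambda P:O+Rc.apply(np.array(P)/1000.)
mw=lambda P:w(MAIN,P)[0]
def prof(n,A,B,chan,name,ydir):
    im=cv2.GaussianBlur(cv2.imread(f"pics/{n}6.png"),(0,0),.6).astype(np.float32)
    g={"gr":im[...,1]-im[...,2],"lum":im.mean(2)}[chan]
    a,b=proj(n,A)[0],proj(n,B)[0];t=(b-a)/np.linalg.norm(b-a);N=np.array([-t[1],t[0]])
    o=np.arange(-5,5.01,.25);S=[]
    for f in np.linspace(.2,.8,25):
        p=a+f*(b-a)+o[:,None]*N;S.append(cv2.remap(g,p[:,0].astype(np.float32)[None],p[:,1].astype(np.float32)[None],cv2.INTER_LINEAR)[0])
    m=np.median(S,0);mm=(proj(n,A+ydir)[0]-a)@N
    print(n,name,"px per mm",round(float(mm),3),m[::2].round(0).astype(int).tolist(),"steepest",o[np.argsort(-np.abs(np.gradient(m)))[:3]])
Y=w((0,0,MAIN[2]),(0,1,0))[0]
prof("scene",cw((44,45,0)),cw((44,-45,0)),"gr","card edge",Y)
prof("scene",mw((-53,-98,108)),mw((53,-98,108)),"lum","wall -y outer",Y)
prof("scene",mw((-49,-94,108)),mw((49,-94,108)),"lum","wall -y inner",Y)
prof("scene",mw((-53,98,108)),mw((53,98,108)),"lum","wall +y outer",Y)
prof("top",mw((-53,98,108)),mw((53,98,108)),"lum","wall +y outer",Y)
prof("top",mw((-44,58,102)),mw((44,58,102)),"lum","rail60 -y",Y)
prof("top",mw((-44,68,102)),mw((44,68,102)),"lum","rail60 +y",Y)
prof("top",mw((-44,28,102)),mw((44,28,102)),"lum","rail20 +y",Y)
prof("top",mw((-30,-20,16)),mw((30,-20,16)),"gr","gold",Y)
```

```text
scene card edge px per mm -0.356 [24, 24, 25, 25, 25, 25, 24, 22, 16, 10, 7, 5, 4, 3, 3, 3, 3, 3, 2, 2, 3] steepest [-0.75 -1.25 -1.  ]
scene wall -y outer px per mm -0.366 [44, 49, 52, 54, 55, 56, 76, 102, 130, 144, 136, 112, 87, 70, 62, 61, 62, 63, 63, 63, 63] steepest [-1.25 -1.5  -1.75]
scene wall -y inner px per mm -0.365 [43, 43, 43, 45, 49, 51, 53, 55, 58, 78, 104, 135, 147, 135, 111, 87, 70, 62, 61, 62, 63] steepest [0.25 0.   2.  ]
scene wall +y outer px per mm -0.32 [40, 40, 40, 40, 39, 38, 37, 38, 43, 59, 86, 115, 127, 121, 100, 80, 67, 63, 63, 63, 64] steepest [ 0.    0.25 -0.25]
top wall +y outer px per mm -0.394 [42, 44, 46, 48, 49, 51, 57, 70, 90, 117, 140, 154, 148, 136, 118, 104, 111, 124, 159, 184, 208] steepest [3.75 3.5  4.5 ]
top rail60 -y px per mm -0.391 [94, 74, 62, 58, 56, 59, 62, 74, 90, 111, 134, 132, 125, 109, 92, 102, 113, 141, 141, 134, 132] steepest [ 3.25  3.   -5.  ]
top rail60 +y px per mm -0.391 [232, 228, 224, 207, 188, 165, 139, 112, 88, 73, 60, 58, 57, 59, 63, 77, 94, 117, 137, 131, 124] steepest [-2.   -1.75 -2.25]
top rail20 +y px per mm -0.391 [139, 140, 140, 140, 134, 127, 108, 86, 64, 44, 41, 33, 32, 33, 38, 45, 59, 76, 89, 97, 98] steepest [-1.5  -1.75 -2.  ]
top gold px per mm -0.363 [3, 2, -1, -5, -12, -19, -24, -27, -27, -24, -19, -13, -7, -2, 1, 3, 3, 3, 4, 4, 4] steepest [-3.25 -3.   -2.75]
```

Run:
```python
from h import *
Rs=SC*Tc(-20,1)
for h in(72,60,20,0):print(h,*rel(tcp(slotcard((-43,0,5),h),Rs),Rs))
print("X",Rs.inv().apply(w((0,0,MAIN[2]),(1,0,0))[0]*1000).round(3),"Y",Rs.inv().apply(w((0,0,MAIN[2]),(0,1,0))[0]*1000).round(3),"Z",Rs.inv().apply([0,0,1]).round(3))
```

```text
72 [0.0221, -0.0015, 0.064] [-0.0002, 0.0001, -0.0074]
60 [0.0262, -0.0015, 0.0752] [-0.0002, 0.0001, -0.0074]
20 [0.0399, -0.0016, 0.1128] [-0.0002, 0.0001, -0.0074]
0 [0.0467, -0.0017, 0.1316] [-0.0002, 0.0001, -0.0074]
X [-0.94   0.     0.342] Y [-0.  1. -0.] Z [-0.342 -0.    -0.94 ]
```

```bash
python3 nudge.py '{"deltas": [[0.01,-0.0015,0.028,0,0,-0.007],[0.017,-0.0015,0.048,0,0,-0.007],[0.0221,-0.0015,0.064,0,0,-0.007],[0.0221,-0.0015,0.064,0,0,-0.007],[0.0221,-0.0015,0.064,0,0,-0.007]]}'
python3 - <<'E'
from h import *
Rs=SC*Tc(-20,1)
for h in(72,60):print(h,*rel(tcp(slotcard((-43,0,5),h),Rs),Rs))
E
```

```text
clock: 17.7
eef_pos: [0.539, -0.259, 0.3196]
orientation: [0.174, 0.017, 0.985, -0.003]
ft_force: [0.2, -0.4, -0.8]
gripper_width: 0.0084
grip_force: 59.4
72 [0.0007, 0.0002, 0.0007] [-0.0005, 0.0008, 0.0008]
60 [0.0048, 0.0002, 0.012] [-0.0005, 0.0008, 0.0008]
```

```bash
for i in 1 2 3; do python3 nudge.py '{"deltas": [[0.0007,0,0.0019,0,0,0],[0.0014,0,0.0038,0,0,0],[0.002,0,0.0056,0,0,0],[0.002,0,0.0056,0,0,0]]}' | grep -E "pos|ft_"; done
```

```text
eef_pos: [0.5393, -0.2598, 0.3134]
ft_force: [-0.0, 0.5, -2.0]
eef_pos: [0.5392, -0.2597, 0.3069]
ft_force: [0.4, -0.7, -1.6]
eef_pos: [0.5393, -0.2597, 0.301]
ft_force: [0.2, 0.1, -1.0]
```

```bash
for i in 1 2 3; do python3 nudge.py '{"deltas": [[0.001,0,0.0028,0,0,0],[0.002,0,0.0056,0,0,0],[0.003,0,0.0084,0,0,0],[0.0034,0,0.0094,0,0,0],[0.0034,0,0.0094,0,0,0]]}' | grep -E "pos|ft_|wid"; done
```

```text
eef_pos: [0.5394, -0.2597, 0.2911]
ft_force: [0.3, -0.1, -0.7]
gripper_width: 0.0087
eef_pos: [0.5394, -0.2598, 0.2811]
ft_force: [-0.0, 0.4, -0.8]
gripper_width: 0.0085
eef_pos: [0.5394, -0.2598, 0.2712]
ft_force: [-0.1, 0.6, -1.9]
gripper_width: 0.0084
```

```bash
for i in 1 2 3; do python3 nudge.py '{"deltas": [[0.001,0,0.0028,0,0,0],[0.002,0,0.0056,0,0,0],[0.002,0,0.0056,0,0,0]]}' | grep -E "pos|ft_|wid"; done
```

```text
eef_pos: [0.5394, -0.2597, 0.265]
ft_force: [-0.2, -0.1, -0.7]
gripper_width: 0.0085
eef_pos: [0.5395, -0.2597, 0.259]
ft_force: [1.0, 0.3, -1.6]
gripper_width: 0.0084
eef_pos: [0.5397, -0.26, 0.2534]
ft_force: [0.2, -1.0, -1.4]
gripper_width: 0.0087
```

```bash
for i in 1 2 3 4; do python3 nudge.py '{"deltas": [[0.0004,0,0.001,0,0,0],[0.0007,0,0.0019,0,0,0],[0.0007,0,0.0019,0,0,0]]}' | grep -E "pos|ft_"; done
```

```text
eef_pos: [0.5397, -0.26, 0.2517]
ft_force: [-1.1, -0.5, 0.3]
eef_pos: [0.5397, -0.26, 0.2494]
ft_force: [-0.4, -2.4, -1.5]
eef_pos: [0.5397, -0.2599, 0.2474]
ft_force: [-0.4, -2.5, -1.3]
eef_pos: [0.5396, -0.26, 0.2472]
ft_force: [-9.2, 1.1, 14.0]
```

```bash
for i in 1 2; do python3 nudge.py '{"deltas": [[0.0003,0,0.001,0,0,0],[0.0003,0,0.001,0,0,0],[0.0003,0,0.001,0,0,0]]}' | grep -E "pos|ft_|wid"; done
```

```text
eef_pos: [0.5396, -0.2601, 0.2471]
ft_force: [-12.6, 2.2, 23.2]
gripper_width: 0.0083
eef_pos: [0.5396, -0.2601, 0.247]
ft_force: [-19.7, 3.0, 31.2]
gripper_width: 0.0083
```

```bash
python3 nudge.py '{"deltas": [[-0.001,0,-0.003,0,0,0],[-0.001,0,-0.003,0,0,0]]}' | grep -E "pos|ft_|wid"
python3 - <<'E'
from h import *
import cv2
s=bot.get_state();q=s["orientation"];T=R.from_quat([q[1],q[2],q[3],q[0]]);Rc=T*Tc(-20,1).inv();O=s["eef_pos"]+T.apply([0,0,.155])-Rc.apply([-.043,0,.005])
print("card in slot frame mm:",(R.from_euler("z",-MAIN[2]).apply(O+Rc.apply([.044,0,.002])-w(MAIN,(0,-20,14))[0])*1000).round(1), np.round((R.from_euler("z",-MAIN[2])*Rc).as_matrix(),3).tolist())
E
```

```text
eef_pos: [0.5396, -0.2599, 0.2472]
ft_force: [-2.2, -0.2, 9.4]
gripper_width: 0.0084
card in slot frame mm: [ 1.4 -1.4  0.6] [[0.002, -1.0, -0.0], [-0.001, -0.0, 1.0], [-1.0, -0.002, -0.001]]
```

```bash
python3 nudge.py '{"deltas": [[0,0,0,0,0,0],[0,0,0,0,0,0],[0,0,0,0,0,0],[0,0,0,0,0,0]]}' 0.022 | grep -E "pos|ft_|wid"; python3 nudge.py '{"deltas": [[0,0,-0.02,0,0,0],[0,0,-0.05,0,0,0],[0,0,-0.1,0,0,0],[0,0,-0.14,0,0,0],[0.1,0,-0.16,0,0,0],[0.15,0,-0.16,0,0,0],[0.15,0,-0.16,0,0,0],[0.15,0,-0.16,0,0,0]]}'| grep -E "pos|ft_|clock"
python3 - <<'E'
from h import *
import cv2
out=[]
for n,x0,y0 in(("top",290,110),("scene",175,195)):
    im=bot.read_camera(n);cv2.imwrite(f"pics/{n}7.png",im)
    c=cv2.resize(im[y0:y0+120,x0:x0+80],None,fx=5,fy=5,interpolation=cv2.INTER_CUBIC)
    for y in(-60,-20,20):
        for P in((44,y-2,102),(-44,y-2,102),(44,y+8,102),(-44,y+8,102)):
            u=(proj(n,w(MAIN,P)[0])[0]-[x0,y0]+.5)*5;cv2.circle(c,tuple(int(v) for v in u),3,(255,0,255),1)
    out.append(c)
cv2.imwrite("pics/g.png",np.hstack(out))
E
```

```text
eef_pos: [0.5397, -0.2597, 0.2462]
ft_force: [0.3, -0.6, 0.6]
gripper_width: 0.022
clock: 24.5
eef_pos: [0.3385, -0.2509, 0.3423]
ft_force: [-0.6, 1.2, -0.5]
```

View pics/g.png

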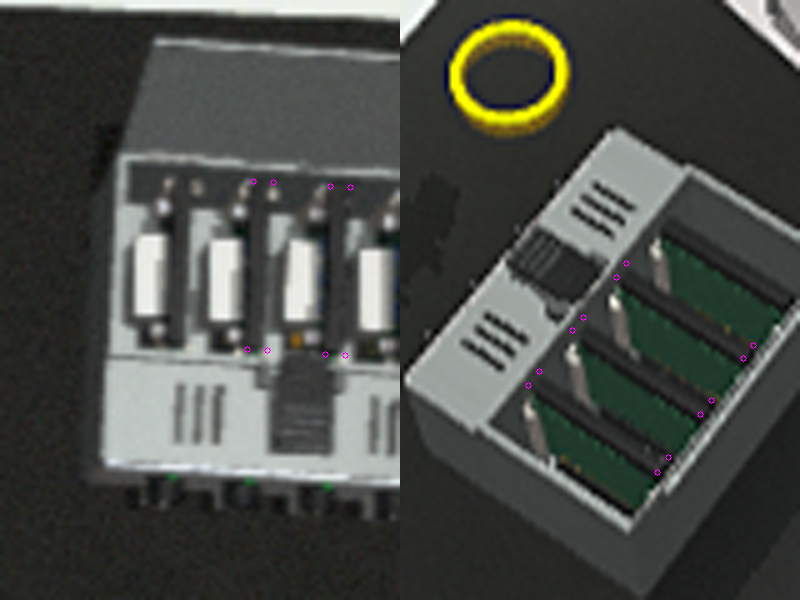

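The top and scene views show the card in the free slot, oriented like its neighbours, with the cover up. To confirm it is home, I'll press its rail with closed fingers and read the contact height.

Run:
```python
from h import *
Rm=down(MAIN[2],0)
for z in(170,120,102):
    p=tcp(w(MAIN,(0,-18,z))[0],Rm,.173);print(z,p.round(4),*rel(p,Rm),ik(p,Rm,KK))
```

```text
170 [ 0.5916 -0.2616  0.343 ] [-0.2327, 0.0003, 0.0875] [-0.0012, 0.3503, -0.0012] (array([-0.416,  0.43 , -0.022,  1.119,  0.   ]), 0.0)
120 [ 0.5916 -0.2616  0.293 ] [-0.2155, 0.0004, 0.1345] [-0.0012, 0.3503, -0.0012] (array([-0.416,  0.461, -0.093,  1.017,  0.   ]), 0.0)
102 [ 0.5916 -0.2616  0.275 ] [-0.2094, 0.0004, 0.1514] [-0.0012, 0.3503, -0.0012] (array([-0.416,  0.475, -0.115,  0.981,  0.   ]), 0.0)
```

```bash
python3 nudge.py '{"deltas": [[-0.046,0,0.017,0,0.07,0],[-0.092,0,0.035,0,0.14,0],[-0.138,0,0.05,0,0.21,0],[-0.184,0,0.065,0,0.28,0],[-0.228,0,0.085,-0.001,0.35,-0.001],[-0.228,0,0.086,-0.001,0.35,-0.001],[-0.228,0,0.086,-0.001,0.35,-0.001]]}' 0 | grep -E "pos|ft_|wid"
python3 - <<'E'
from h import *
Rm=down(MAIN[2],0)
for z in(110,102):print(z,*rel(tcp(w(MAIN,(-4,-18,z))[0],Rm,.173),Rm))
E
```

```text
eef_pos: [0.5902, -0.2608, 0.3402]
ft_force: [0.4, 0.1, 0.6]
gripper_width: -0.0001
110 [0.0024, -0.0008, 0.0572] [0.0008, -0.002, 0.0038]
102 [0.0024, -0.0008, 0.0652] [0.0008, -0.002, 0.0038]
```

```bash
python3 nudge.py '{"deltas": [[0.002,-0.001,0.03,0.001,-0.002,0.004],[0.002,-0.001,0.05,0.001,-0.002,0.004],[0.002,-0.001,0.055,0.001,-0.002,0.004],[0.002,-0.001,0.057,0.001,-0.002,0.004],[0.002,-0.001,0.057,0.001,-0.002,0.004]]}'| grep -E "pos|ft_"; for i in 1 2 3 4; do python3 nudge.py '{"deltas": [[0,0,0.0015,0,0,0],[0,0,0.003,0,0,0],[0,0,0.003,0,0,0]]}' | grep -E "pos|ft_"; done
```

```text
eef_pos: [0.5854, -0.2625, 0.2876]
ft_force: [0.1, -1.0, 1.2]
eef_pos: [0.5856, -0.2624, 0.2833]
ft_force: [-0.5, 0.1, 0.1]
eef_pos: [0.5854, -0.2623, 0.2795]
ft_force: [0.5, 0.5, -0.9]
eef_pos: [0.5854, -0.2623, 0.2765]
ft_force: [-0.1, 1.2, 0.2]
eef_pos: [0.5856, -0.2625, 0.2755]
ft_force: [-4.1, 0.5, 9.3]
```

```bash
python3 nudge.py '{"deltas": [[0,0,0.0015,0,0,0],[0,0,0.002,0,0,0],[0,0,0.002,0,0,0]]}' | grep -E "pos|ft_"; python3 nudge.py '{"deltas": [[0,0,-0.03,0,0,0],[0,0,-0.07,0,0,0],[0,0,-0.1,0,0,0],[0.05,0,-0.12,0,0,0],[0.1,0,-0.12,0,0,0],[0.15,0,-0.12,0,0,0],[0.15,0,-0.12,0,0,0],[0.15,0,-0.12,0,0,0],[0.15,0,-0.12,0,0,0]]}'
python3 - <<'E'
from h import *
import cv2
for n in("top","scene"):
    a=cv2.imread(f"pics/{n}7.png").astype(int);im=bot.read_camera(n).astype(int)
    print(n,[int(np.abs(a-im)[v-25:v+25,u-25:u+25].mean()) for u,v in proj(n,w(MAIN,[(0,-20,100)])).astype(int)])
E
```

```text
eef_pos: [0.5855, -0.2626, 0.2754]
ft_force: [-8.1, 3.4, 21.8]
clock: 28.2
eef_pos: [0.4364, -0.257, 0.3921]
orientation: [0.002, 0.018, 1.0, -0.001]
ft_force: [-0.2, -1.2, 0.6]
gripper_width: -0.0002
grip_force: 0.0
top [2]
scene [3]
```

The rail is rigid at 22 N and at the fully home height (0.102 m), and the arm is clear. Handing in.

```bash
python3 -c "
from station import bot
print(bot.hand_in())"
```

```text
the job is handed in; nothing more can be done
None
```

I handed the job in at about 28 s: the cover sprung open untouched, the card is pressed fully home in the free slot facing like its neighbours and released, and nothing else was touched that I could see; the hand-in returned no score.

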